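Rotate flask, bottle and jar round the media-preparation bench

TASK

Move the three vessels on to their next places: the conical flask from the balance to the middle of the magnetic stirrer's plate, the blue-capped bottle from the stirrer into the white spill tray, and the squat jar from the tray to the middle of the balance pan. All three places are taken, so first stand one vessel on the empty rubber mat to wait. Keep the vessels upright, set them down gently without letting them drop, and leave the single red culture dish, the burner and the tube rack where they are.

Things in the scene. Friction and masses are not known exactly. Their poses are not given: they have to be found in the camera images.
- flask: conical glass flask, upright: foot 66 mm across, cone up to z = 80 mm, neck 27 mm across up to z = 108, lip 32 mm across at z = 110 to 113, fixed dark rubber stopper 29 mm across on top, 127 mm high in all; about 0.13 kg. Can be held by the neck and lip from above, TCP 108 mm over its foot. Origin: centre of its underside. Starts on the balance pan, up to 17 mm off its middle
- bottle: clear glass laboratory bottle, upright: 70 mm across up to z = 86 mm, shoulder above, tight blue screw cap 54 mm across from z = 114 to 143 (its top); about 0.26 kg. Can be held by the cap from above, TCP 128 mm over its foot. Origin: centre of its underside. Starts on the stirrer plate, up to 17 mm off its middle
- jar: squat white plastic jar, upright and round, 58 mm across, with a tight black screw lid 62 mm across from z = 56 to 74 (its top); about 0.16 kg. Easily held by the lid from above, TCP about 62 mm over its foot. Origin: centre of its underside, z up. Starts in the spill tray, up to 21 mm off its middle
- stirrer: magnetic stirrer with a white housing 150 mm wide and 205 mm deep, fixed to the bench; round steel plate 135 mm across, its flat top 68 mm above the bench. Sloping panel with a black knob on the side towards its own -x (reaches 128 mm from the origin). Origin: on the bench, below the middle of the plate; z up
- balance: grey laboratory balance 155 mm wide and 225 mm deep, fixed to the bench; round steel pan 120 mm across that does not sink, its flat top 48 mm above the bench. Green display and keys on the side towards its own -x (reaches 141 mm from the origin). Origin: on the bench, below the middle of the pan; z up
- tray: white square spill tray fixed to the bench: 134 mm wide outside (150 mm over the rim's lip), 124 mm inside, walls 22 mm high, flat inner floor 5 mm above the bench. Origin: on the bench, below its middle; x and y along its sides, z up
- mat: dark square rubber mat 150 mm wide and 4 mm thick, fixed to the bench, empty at the start: the free spot. Origin: on the bench, below its middle; x and y along its sides, z up
- dish: bystander: single flat round culture dish with red filling, 90 mm across and 15 mm high, loose, beyond the places. Origin: centre of its underside
- burner: bystander: laboratory burner, round green foot 80 mm across with an upright brass tube, 140 mm high, loose. Origin: centre of its underside
- rack: bystander: white tube rack 85 mm by 235 mm (long side along its y), with brown- and black-capped tubes, 106 mm high, loose. Origin: centre of its underside
There are look-alikes about, which are no part of the job. Of the things like the tray, leave any that is orange; of the rest the larger one is meant.

How it is judged:
On the way:
1. one of the vessels stands upright on the rubber mat, let go (((horizontal distance between flask and mat below 0.066 m and z of flask in the frame of mat below 0.01 m and angle between flask's own z axis and vertical below 0.1 rad and linear speed of flask below 0.03 m/s and contact force between the fingers and flask below 0.1 N) or (horizontal distance between bottle and mat below 0.066 m and z of bottle in the frame of mat below 0.01 m and angle between bottle's own z axis and vertical below 0.1 rad and linear speed of bottle below 0.03 m/s and contact force between the fingers and bottle below 0.1 N) or (horizontal distance between jar and mat below 0.066 m and z of jar in the frame of mat below 0.01 m and angle between jar's own z axis and vertical below 0.1 rad and linear speed of jar below 0.03 m/s and contact force between the fingers and jar below 0.1 N))), for 0.2 s.
At the end, for the whole second after the job is handed in: The flask stands upright on the stirrer plate within 18 mm of its middle, the jar upright on the balance pan within 18 mm of its middle, and the bottle upright on the floor inside the spill tray (within 40 mm of its middle); all at rest and released (horizontal distance between flask and stirrer below 0.018 m and z of flask in the frame of stirrer between 0.063 and 0.074 m and angle between each of flask, jar, bottle's own z axis and vertical below 0.1 rad and linear speed of each of flask, jar, bottle below 0.02 m/s and horizontal distance between jar and balance below 0.018 m and z of jar in the frame of balance between 0.043 and 0.054 m and horizontal distance between bottle and tray below 0.04 m and z of bottle in the frame of tray between 0 and 0.011 m); the robot touches nothing.
It fails at once if a vessel is tipped by more than about 35 degrees (angle between any of flask, bottle, jar's own z axis and vertical above 0.6 rad).
It fails at once if a vessel is pressed hard (over 45 N) onto the stirrer, balance, tray or mat (contact force between any of flask, bottle, jar and stirrer above 45 N or contact force between any of flask, bottle, jar and balance above 45 N or contact force between any of flask, bottle, jar and tray above 45 N or contact force between any of flask, bottle, jar and mat above 45 N).
It fails at once if a vessel is let fall from more than about 10 mm (moves faster than 0.45 m/s while no finger holds it) ((contact force between the fingers and flask below 0.1 N and linear speed of flask above 0.45 m/s) or (contact force between the fingers and bottle below 0.1 N and linear speed of bottle above 0.45 m/s) or (contact force between the fingers and jar below 0.1 N and linear speed of jar above 0.45 m/s)).
It fails at once if the dish, burner or rack is shifted by more than 20 mm or knocked over (distance of any of dish, burner, rack from where it was at the start of the episode above 0.02 m or angle between any of dish, burner, rack's own z axis and vertical above 0.5 rad).
It also fails if it takes over 131 s, if anything falls off the work surface, if the arm or the gripper's body presses on something with over 40 N, if the wrist force passes 120 N, or if a joint passes its speed limit or range.

ROBOT

A 6-joint arm with a two-finger parallel gripper is mounted at the origin on the work surface. World frame = base frame: x ahead of the robot, y to its left, z up, the work surface at z = 0. Lengths are in m, angles in rad, forces in N, time in s.
With the tool pointing down it reaches from about 0.35 to 0.95 m from the base axis. Payload 17.4 kg.
Tool frame: the origin (TCP) lies between the finger pads, 19 mm behind the fingertips; this is the grasp point; z points along the fingers, y is the direction in which the jaws open and shut (so a half turn about z gives the same grasp; the last joint's range is limited). The gripper opens to 93 mm and grips with 3 to 60 N. Pads are 15 mm wide; open, the fingers measure 128 mm over their backs; the gripper's body (75 mm by 188 mm) begins 65 mm behind the grasp point.
Start: joints at [-1.162, 0.116, 1.442, -0, 1.584, -0.038], TCP at [0.292, -0.609, 0.237] pointing down, gripper open.
Joint ranges: [-2.83, 2.83], [-0.83, 2.19], [0.07, 2.5], [-1.14, 4.28], [0.01, 3], [-2.97, 2.97]. Speed limits (rad/s): [1.89, 1.89, 2.22, 3.14, 3.14, 3.14].

INTERFACE

Orientations are given as a unit quaternion [x, y, z, w].
In Python, from station import telemetry, cams, order gives the robot as it stands.
- The arm moves only by the tool send_rows, never from a script. Its argument "rows" is a list of rows, each an object of numbers: "ax", "ay", "az": the turn, a rotation vector about the world's x, y, z in degrees; "x", "y", "z": the shift along the world's x, y, z in m; "gripper": the opening, from -1 (shut) to 1 (fully open), so that 0 is half open. In form: [{"ax": .., "ay": .., "az": .., "x": .., "y": .., "z": .., "gripper": ..}, ...]. A call has exactly 5 rows; each row is the pose to reach, as a shift and turn from the pose commanded when the call began; what a row does not reach only later rows make up. A row lasts 1/12 s, in which the tool goes at most 41.7 mm and 7.16 degrees, less where a joint would pass 70% of its speed; a pose out of reach is approached as far as the arm can. A call with a gripper value outside its range is refused whole. The fingers move at their own pace and stop on an object; the grip force is fixed at half the most. Time passes only in rows, so rows that repeat a pose let the fingers close, or fill a call up. It gives the time, the measured TCP pose, the force and the opening at its end, in the units of the state.
- telemetry.sense(): the state, without advancing time (a new reading comes with each control period).
- cams.snapshot(name): name is "scene" or "top" or "wrist"; returns a dict with "color" (384x512x3 uint8, red, green, blue), "fx", "fy", "cx", "cy" (pixels), "camera_from_world" (4x4, takes a point from world to camera coordinates). Camera axes: x right, y up, looking along -z (the intrinsics and any distortion apply to the point x, -y, -z); pixel columns grow to the right and rows downward; lengths in m; the calibration is good to about 2 mm. The wrist camera is an equidistant fisheye: a pixel r from the principal point sees the ray r / f radians off the axis. A picture is of the moment at which its call begins. There is no depth.
- order.finish_job(): hands the job in, once; it reports no verdict.
The state is a dict: "time": time; "qpos": joint angles; "joint_vel": joint speeds; "effort": joint torques, N m; "tool_pos": TCP position; "orientation": TCP orientation; "ft_force": force on the tool from outside, world axes, zero at the start; "ft_torque": the same for the moment, N m; "gripper_width": finger opening in m.
Only numpy, scipy, OpenCV 4.12 (cv2) and the standard library are available. Lean on these libraries where they do the work, as an engineer would, in place of code of your own. Each camera call takes 0.05 s, during which the arm holds its last target.

## Working session

There is one attempt and no reset: what is moved stays moved. The work goes in short steps, Python scripts to look and compute and a tool call to move; the robot and the scene stay as the last step left them, time stands still between calls to the robot, and variables do not carry over. Pictures are saved under pics/ and viewed, and the job is handed in when it is done.

Besides the shell and the picture viewer there is one more tool, called after "Call:" as name(argument=value, ...), one argument or row to a line, values as JSON. send_rows: Moves the arm, as the interface text tells. Its arguments: {"type":"object","properties":{"rows":{"type":"array"}},"required":["rows"]}

```bash
mkdir -p pics
python3 - <<'E'
from station import telemetry, cams
import cv2, pickle
s=telemetry.sense(); print(s)
for n in ["scene","top"]:
    d=cams.snapshot(n); pickle.dump(d,open(n+".pkl","wb"))
    cv2.imwrite(f"pics/{n}0.png",cv2.resize(d["color"][:,:,::-1],(800,600),interpolation=cv2.INTER_CUBIC))
    print(n,d["fx"],d["fy"],d["cx"],d["cy"],d["camera_from_world"], d.keys())
E
```

```text
{'time': 0.0, 'qpos': array([-1.16181373e+00,  1.16469524e-01,  1.44224831e+00, -1.62982262e-05,
        1.58400894e+00, -3.77741620e-02]), 'joint_vel': array([ 0.00158931,  0.00044935, -0.00073316,  0.00184615, -0.0001664 ,
        0.00014426]), 'effort': array([ 1.44833983e-03, -7.21261382e+01, -6.22608948e+01,  7.80951418e-02,
        2.37686589e-02, -7.79081324e-05]), 'tool_pos': array([ 0.2915601 , -0.60858221,  0.2367268 ]), 'orientation': array([ 9.75154486e-01,  2.21525185e-01, -1.12653625e-04, -5.55815019e-04]), 'ft_force': array([ 0.0876345 , -0.1649097 , -0.79587914]), 'ft_torque': array([-0.03104688,  0.01073976,  0.05043761]), 'gripper_width': 0.09309399137277877}
scene 370.9358711734813 370.9358711734813 253.89176231277864 190.82482503706657 [[ 2.26200270e-01  9.74038185e-01 -9.11325974e-03 -9.35528874e-04]
 [-6.35789492e-01  1.54724082e-01  7.56195861e-01  2.81563939e-01]
 [ 7.37973685e-01 -1.65257593e-01  6.54281872e-01 -1.73198034e+00]
 [ 0.00000000e+00  0.00000000e+00  0.00000000e+00  1.00000000e+00]] dict_keys(['color', 'fx', 'fy', 'cx', 'cy', 'camera_from_world'])
top 382.825514415846 382.825514415846 265.306655703986 192.6998035276462 [[ 2.29318788e-03 -9.99997077e-01 -7.66722527e-04 -1.41805372e-01]
 [ 9.89021503e-01  2.15473060e-03  1.47755963e-01 -5.09827971e-01]
 [-1.47753879e-01 -1.09713725e-03  9.89023553e-01 -1.39767986e+00]
 [ 0.00000000e+00  0.00000000e+00  0.00000000e+00  1.00000000e+00]] dict_keys(['color', 'fx', 'fy', 'cx', 'cy', 'camera_from_world'])
```

View pics/top0.png

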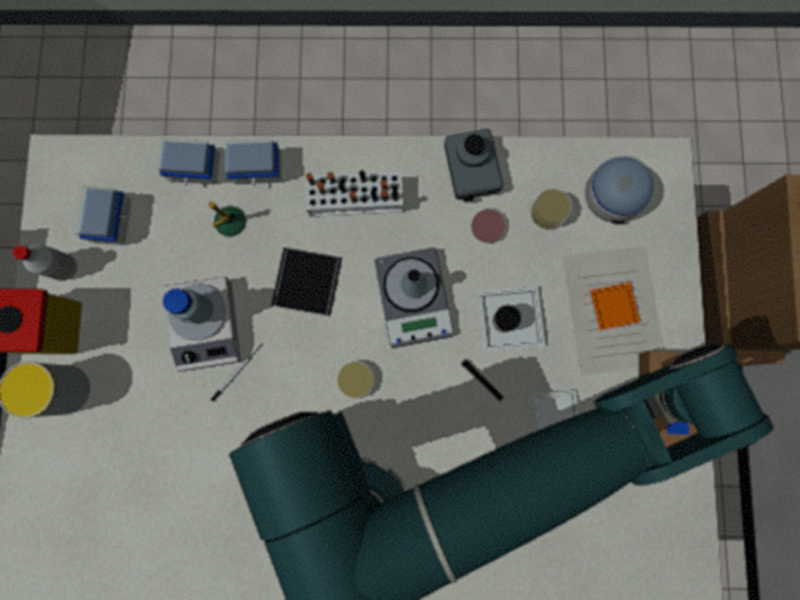

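View pics/scene0.png

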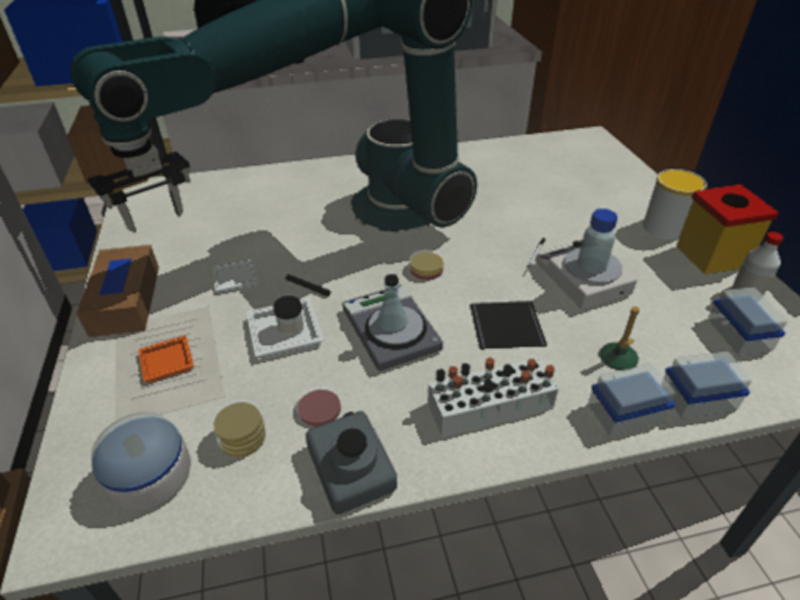

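```bash
cat > h.py <<'E'
import numpy as np, cv2, pickle
def ray(d,u,v):
    M=d["camera_from_world"];R=M[:3,:3];t=M[:3,3]
    c=np.array([(u-d["cx"])/d["fx"],-(v-d["cy"])/d["fy"],-1.0])
    return -R.T@t, R.T@c
def hit(d,u,v,z):
    o,r=ray(d,u,v); return (o+r*(z-o[2])/r[2])[:2]
def proj(d,p):
    c=d["camera_from_world"]@np.append(p,1.)
    return d["cx"]+d["fx"]*c[0]/-c[2], d["cy"]-d["fy"]*c[1]/-c[2]
def crop(d,u0,v0,u1,v1,f,name):
    im=d["color"][v0:v1,u0:u1,::-1]
    cv2.imwrite(name,cv2.resize(im,None,fx=f,fy=f,interpolation=cv2.INTER_CUBIC))
E
python3 - <<'E'
from h import *
d=pickle.load(open("top.pkl","rb"))
crop(d,95,140,235,245,5.6,"pics/c1.png")
crop(d,235,140,375,245,5.6,"pics/c2.png")
crop(d,250,150,430,285,4.4,"pics/c3.png")
E
```

```text
(no output)
```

View pics/c1.png

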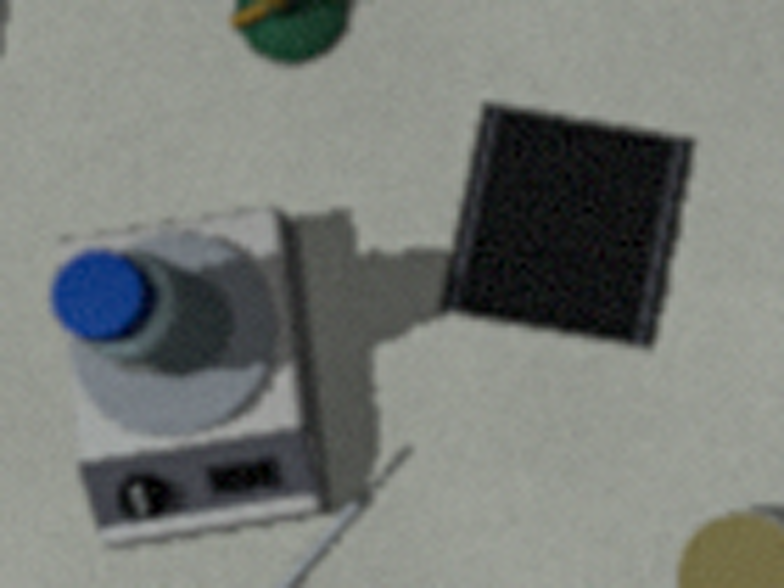

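View pics/c2.png

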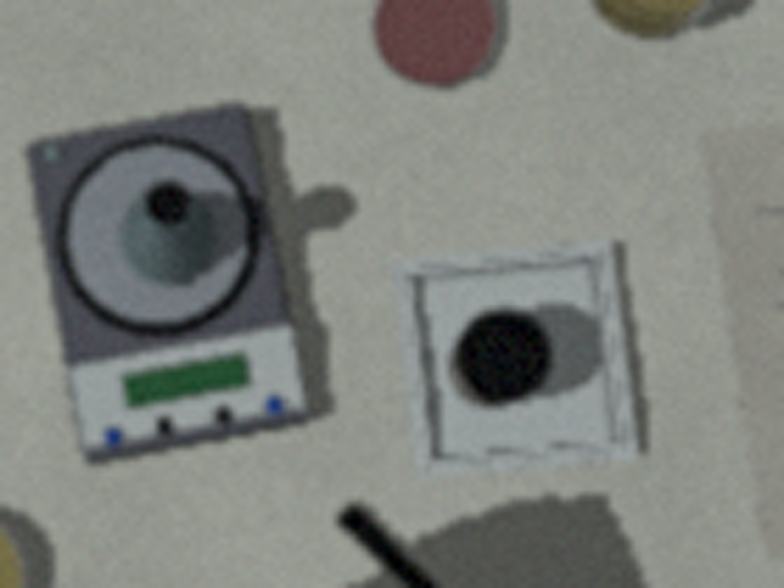

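View pics/c3.png

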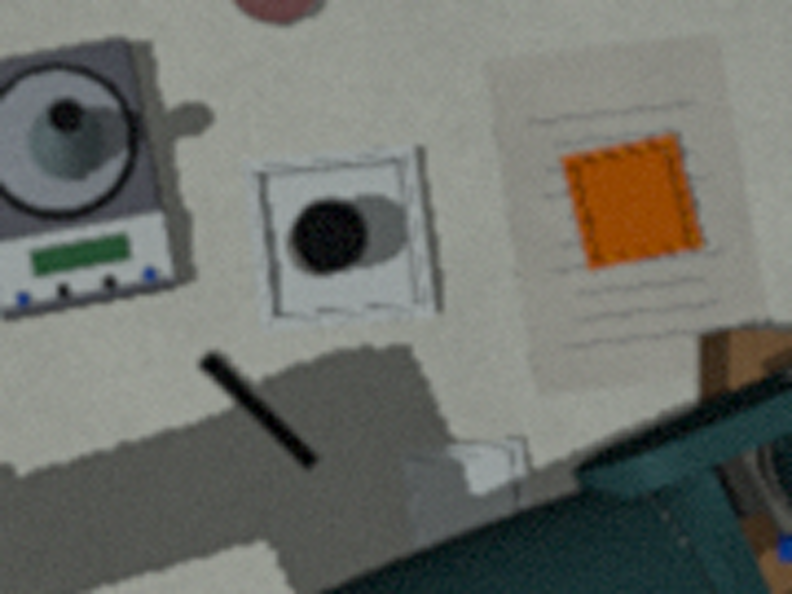

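```bash
cat > m.py <<'E'
from h import *
def blob(mask,seed):
    n,l,st,c=cv2.connectedComponentsWithStats(mask.astype(np.uint8))
    k=l[seed[1],seed[0]]
    if k==0: 
        ds=np.hypot(*(c[1:]-seed).T); k=1+np.argmin(ds)
    ys,xs=np.where(l==k); m=(l==k).astype(np.uint8)
    cs,_=cv2.findContours(m,cv2.RETR_EXTERNAL,cv2.CHAIN_APPROX_NONE)
    return m,max(cs,key=len)
E
python3 - <<'E'
from m import *
d=pickle.load(open("top.pkl","rb")); im=d["color"]
hsv=cv2.cvtColor(im,cv2.COLOR_RGB2HSV).astype(int); g=im.max(2).astype(int); H,S,V=hsv[...,0],hsv[...,1],hsv[...,2]
def rep(name,mask,seed,z):
    m,c=blob(mask,seed); h=cv2.convexHull(c)
    W=np.array([hit(d,*p[0],z) for p in h],np.float32)
    e=cv2.fitEllipse(h) if len(h)>5 else None
    (cx,cy),r=cv2.minEnclosingCircle(W*1000)
    print(name,"area",m.sum(),"ell",np.round(e[0],1),np.round(e[1],1),"world ell ctr",hit(d,*e[0],z).round(4),"circ",round(cx,1),round(cy,1),"r",round(r,1), cv2.minAreaRect(W*1000))
rep("cap",(H>100)&(H<125)&(S>180)&(V>60),(113,192),.211)
rep("lid",V<35,(325,203),.079)
rep("stopper",V<45,(264,176),.175)
rep("mat",V<60,(197,180),.004)
# pan ring
for z,x0,y0,x1,y1,n in ((.048,240,158,290,205,"balc"),(.068,100,175,152,225,"stir")):
    sub=cv2.resize(im[y0:y1,x0:x1],None,fx=4,fy=4,interpolation=cv2.INTER_CUBIC)
    g4=cv2.cvtColor(sub,cv2.COLOR_RGB2GRAY)
    rr=(60 if n=="balc" else 67.5)/1000*382.8/1.35*4
    c=cv2.HoughCircles(g4,cv2.HOUGH_GRADIENT,1.5,5,param1=80,param2=15,minRadius=int(rr*.9),maxRadius=int(rr*1.15))
    if c is not None:
        for q in c[0][:5]:
            u,v=(q[0]+.5)/4-.5+x0,(q[1]+.5)/4-.5+y0; print(n,u,v,q[2]/4,hit(d,u,v,z).round(4), hit(d,u+q[2]/4,v,z))
E
```

```text
cap area 181 ell [112.6 192.2] [14.6 15.3] world ell ctr [0.4847 0.3622] circ 484.1 362.5 r 25.4 ((483.8952941894531, 362.5395812988281), (43.29623794555664, 49.823123931884766), 0.12556792795658112)
lid area 192 ell [324.4 203.3] [15.  15.6] world ell ctr [ 0.4657 -0.3551] circ 464.7 -355.9 r 29.0 ((466.78570556640625, -355.4316101074219), (53.460479736328125, 54.663394927978516), 44.37742233276367)
stopper area 43 ell [264.7 176. ] [6.4 7.7] world ell ctr [ 0.5472 -0.1387] circ 545.7 -138.0 r 13.0 ((547.2283325195312, -137.93292236328125), (20.820714950561523, 23.87700080871582), 0.12224794179201126)
mat area 1375 ell [194.8 181.1] [43.5 54.7] world ell ctr [0.5598 0.1313] circ 566.4 130.4 r 100.9 ((564.6043701171875, 127.95097351074219), (149.53457641601562, 145.66336059570312), 79.63003540039062)
balc 262.6875 181.8125 16.075 [ 0.5498 -0.1308] [ 0.54988759 -0.19088834]
balc 261.5625 183.3125 18.025 [ 0.5441 -0.1266] [ 0.54420315 -0.19395424]
balc 264.1875 182.9375 18.025 [ 0.5455 -0.1364] [ 0.54564647 -0.20376804]
balc 263.4375 180.3125 16.7875 [ 0.5555 -0.1336] [ 0.55559715 -0.19637564]
balc 263.0625 178.8125 18.4375 [ 0.5612 -0.1322] [ 0.56131189 -0.20116757]
stir 115.5625 203.3125 19.2875 [0.4652 0.4067] [0.46536679 0.33614128]
stir 126.8125 198.4375 18.8 [0.4833 0.3665] [0.48343096 0.29765774]
stir 125.3125 196.1875 21.35 [0.4916 0.3725] [0.49175976 0.29421119]
stir 128.3125 198.8125 18.0125 [0.4819 0.361 ] [0.48205137 0.29498067]
stir 124.1875 197.3125 19.25 [0.4874 0.3764] [0.48757189 0.30583132]
```

```bash
cat > w.py <<'E'
from m import *
from station import cams, telemetry
import sys
def wproj(d,p):
    c=d["camera_from_world"]@np.append(p,1.); x,y,z=c[0],-c[1],-c[2]
    th=np.arctan2(np.hypot(x,y),z); ph=np.arctan2(y,x)
    return np.array([d["cx"]+d["fx"]*th*np.cos(ph),d["cy"]+d["fy"]*th*np.sin(ph)])
def whit(d,u,v,z):
    a=(u-d["cx"])/d["fx"];b=(v-d["cy"])/d["fy"];th=np.hypot(a,b)
    s=np.sin(th)/th if th>1e-9 else 1
    c=np.array([a*s,-b*s,-np.cos(th)]);R=d["camera_from_world"][:3,:3];o=-R.T@d["camera_from_world"][:3,3];r=R.T@c
    return (o+r*(z-o[2])/r[2])[:2]
def wsnap(name):
    d=cams.snapshot("wrist"); pickle.dump(d,open(name+".pkl","wb"))
    cv2.imwrite(f"pics/{name}.png",cv2.resize(d["color"][:,:,::-1],(800,600),interpolation=cv2.INTER_CUBIC))
    M=d["camera_from_world"];print("cam pos",(-M[:3,:3].T@M[:3,3]).round(3),"axis",(-M[2,:3]).round(3),d["fx"],d["cx"],d["cy"]); return d
E
python3 -c "
from w import *
wsnap('w0')"
```

```text
cam pos [ 0.364 -0.573  0.384] axis [-0.261 -0.124 -0.957] 297.3186396354542 257.6043288714116 188.07776890236772
```

View pics/w0.png

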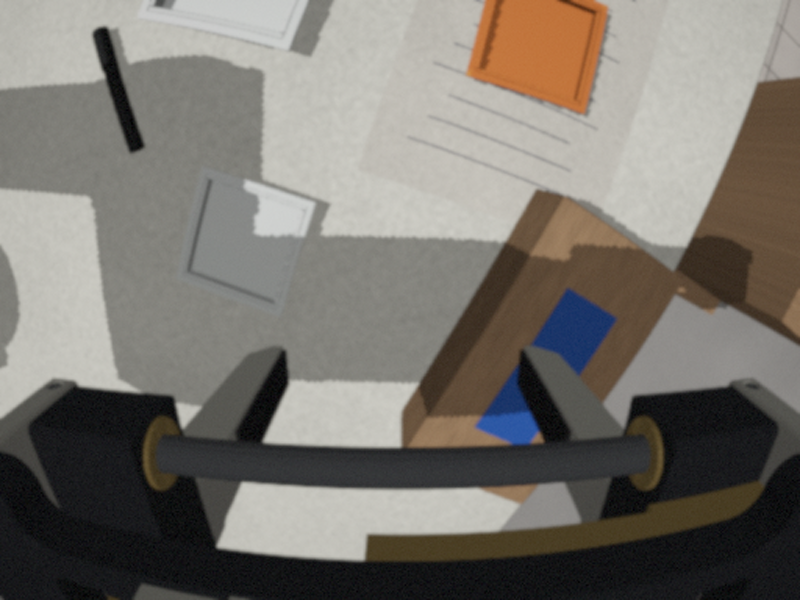

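Call:
send_rows(
  rows=[
    {"ax": 0,"ay": 0,"az": 0,"x": 0.01,"y": 0.03,"z": 0.02,"gripper": 1},
    {"ax": 0,"ay": 0,"az": 0,"x": 0.03,"y": 0.06,"z": 0.04,"gripper": 1},
    {"ax": 0,"ay": 0,"az": 0,"x": 0.05,"y": 0.09,"z": 0.06,"gripper": 1},
    {"ax": 0,"ay": 0,"az": 0,"x": 0.07,"y": 0.12,"z": 0.07,"gripper": 1},
    {"ax": 0,"ay": 0,"az": 0,"x": 0.08,"y": 0.15,"z": 0.07,"gripper": 1},
  ],
)

```text
time: 0.57
tool_pos: [0.3732, -0.4575, 0.3099]
orientation: [0.975, 0.222, 0.001, 0.001]
ft_force: [1.1, -0.7, 0.1]
gripper_width: 0.0929
```

Call:
send_rows(
  rows=[
    {"ax": 0,"ay": 0,"az": 0,"x": 0.01,"y": 0.02,"z": 0.0,"gripper": 1},
    {"ax": 0,"ay": 0,"az": 0,"x": 0.02,"y": 0.04,"z": 0.0,"gripper": 1},
    {"ax": 0,"ay": 0,"az": 0,"x": 0.02,"y": 0.06,"z": 0.0,"gripper": 1},
    {"ax": 0,"ay": 0,"az": 0,"x": 0.02,"y": 0.07,"z": 0.0,"gripper": 1},
    {"ax": 0,"ay": 0,"az": 0,"x": 0.02,"y": 0.07,"z": 0.0,"gripper": 1},
  ],
)

```text
time: 0.98
tool_pos: [0.3918, -0.3875, 0.3078]
orientation: [0.975, 0.222, 0.0, 0.0]
ft_force: [-0.6, 0.1, -0.2]
gripper_width: 0.0928
```

```bash
python3 -c "
from w import *
wsnap('w1')"
```

```text
cam pos [ 0.464 -0.351  0.455] axis [-0.26  -0.125 -0.957] 297.3186396354542 257.6043288714116 188.07776890236772
```

View pics/w1.png

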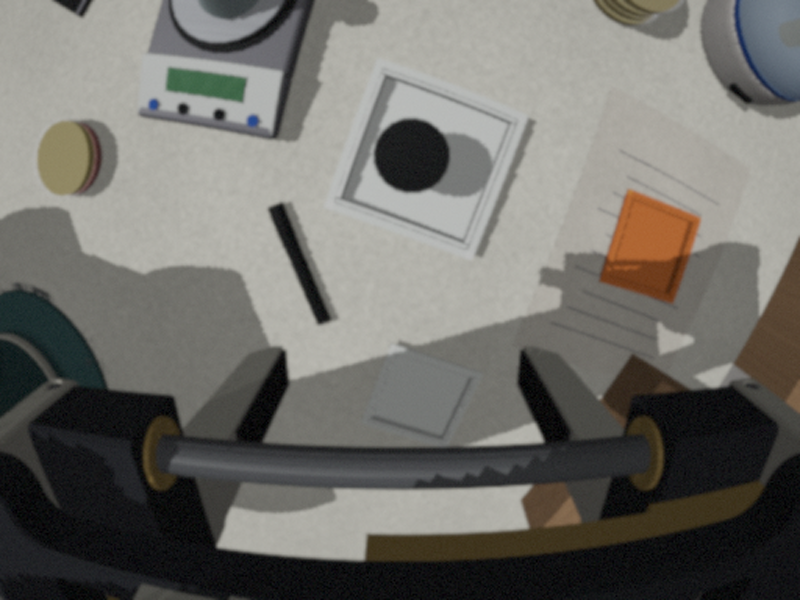

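Run:
```python
from w import *
d=pickle.load(open("w1.pkl","rb")); V=d["color"].max(2)
f=1.5625
c=[whit(d,u/f,v/f,.022) for u,v in ((385,65),(533,119),(477,256),(331,205))]
print(np.round(c,4),np.mean(c,0),[np.linalg.norm(c[i]-c[i-1]) for i in range(4)])
c=[whit(d,u/f,v/f,.015) for u,v in ((399,343),(483,376),(445,439),(370,414))]
print([np.linalg.norm(c[i]-c[i-1]) for i in range(4)])
m,ct=blob(V<40,(263,99)); W=np.array([whit(d,*p[0],.079) for p in cv2.convexHull(ct)],np.float32)*1000
print(cv2.minEnclosingCircle(W),cv2.fitEllipse(W), m.sum())
crop(d,200,30,350,175,4,"pics/c4.png")
```

```text
[[ 0.536  -0.2992]
 [ 0.5533 -0.4442]
 [ 0.4113 -0.4561]
 [ 0.3956 -0.3099]] [ 0.4740642  -0.37733917] [np.float64(0.1407606268335429), np.float64(0.14603169783493433), np.float64(0.14244485203446902), np.float64(0.14698999524800138)]
[np.float64(0.09137964901101218), np.float64(0.09764103717214521), np.float64(0.08899331041374937), np.float64(0.0907144476395219)]
((469.10040283203125, -356.9555358886719), 28.309236526489258) ((469.03924560546875, -357.005126953125), (55.449867248535156, 56.46099853515625), 17.714826583862305) 1570
```

View pics/c4.png

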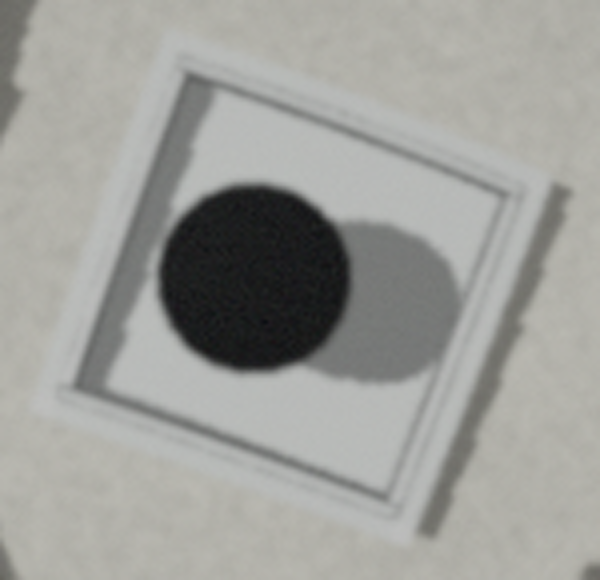

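Call:
send_rows(
  rows=[
    {"ax": 0,"ay": 0,"az": 0,"x": 0.025,"y": 0.01,"z": -0.01,"gripper": 1},
    {"ax": 0,"ay": 0,"az": 0,"x": 0.05,"y": 0.02,"z": -0.03,"gripper": 1},
    {"ax": 0,"ay": 0,"az": 0,"x": 0.077,"y": 0.03,"z": -0.06,"gripper": 1},
    {"ax": 0,"ay": 0,"az": 0,"x": 0.077,"y": 0.03,"z": -0.1,"gripper": 1},
    {"ax": 0,"ay": 0,"az": 0,"x": 0.077,"y": 0.03,"z": -0.12,"gripper": 1},
  ],
)

```text
time: 1.45
tool_pos: [0.4686, -0.3586, 0.1824]
orientation: [0.975, 0.222, -0.001, -0.002]
ft_force: [-1.1, 0.4, -0.8]
gripper_width: 0.0929
```

Run:
```python
from w import *
d=wsnap('w2'); V=d["color"].max(2); s=telemetry.sense(); print(s["tool_pos"])
u=wproj(d,[.469,-.357,.079]); print(u,u*1.5625)
```

```text
cam pos [ 0.541 -0.323  0.329] axis [-0.264 -0.122 -0.957] 297.3186396354542 257.6043288714116 188.07776890236772
[ 0.46738001 -0.35830488  0.17958189]
[258.12729415 192.09234941] [403.32389711 300.14429596]
```

View pics/w2.png

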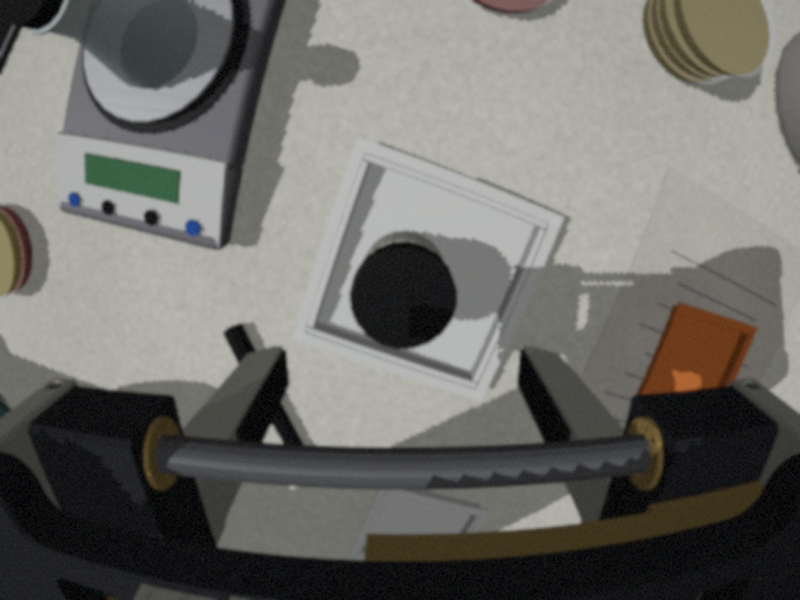

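Call:
send_rows(
  rows=[
    {"ax": 0,"ay": 0,"az": 0,"x": 0.001,"y": 0.002,"z": -0.01,"gripper": 1},
    {"ax": 0,"ay": 0,"az": 0,"x": 0.001,"y": 0.002,"z": -0.03,"gripper": 1},
    {"ax": 0,"ay": 0,"az": 0,"x": 0.001,"y": 0.002,"z": -0.05,"gripper": 1},
    {"ax": 0,"ay": 0,"az": 0,"x": 0.001,"y": 0.002,"z": -0.06,"gripper": 1},
    {"ax": 0,"ay": 0,"az": 0,"x": 0.001,"y": 0.002,"z": -0.06,"gripper": 1},
  ],
)

```text
time: 1.92
tool_pos: [0.4691, -0.3571, 0.1264]
orientation: [0.975, 0.221, -0.001, -0.001]
ft_force: [-0.7, 0.2, 0.3]
gripper_width: 0.093
```

Run:
```python
from w import *
d=wsnap('w3'); s=telemetry.sense(); print(s["tool_pos"],s["orientation"],s["joint_vel"])
print(1.5625*wproj(d,[.470,-.356,.079]))
```

```text
cam pos [ 0.541 -0.321  0.273] axis [-0.262 -0.123 -0.957] 297.3186396354542 257.6043288714116 188.07776890236772
[ 0.46953699 -0.35727731  0.12789701] [ 9.75226800e-01  2.21207333e-01 -4.18827680e-05 -5.72659574e-05] [ 0.00380675 -0.01477021 -0.02533527 -0.00065253  0.01223263 -0.00105242]
[404.16839922 337.58131248]
```

View pics/w3.png

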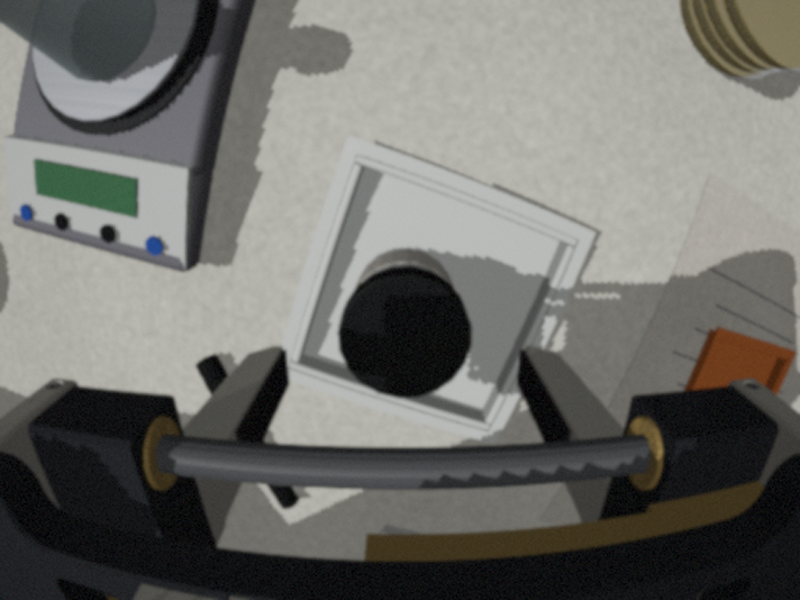

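Call:
send_rows(
  rows=[
    {"ax": 0,"ay": 0,"az": 0,"x": 0.001,"y": 0.001,"z": -0.015,"gripper": 1},
    {"ax": 0,"ay": 0,"az": 0,"x": 0.001,"y": 0.001,"z": -0.03,"gripper": 1},
    {"ax": 0,"ay": 0,"az": 0,"x": 0.001,"y": 0.001,"z": -0.045,"gripper": 1},
    {"ax": 0,"ay": 0,"az": 0,"x": 0.001,"y": 0.001,"z": -0.055,"gripper": 1},
    {"ax": 0,"ay": 0,"az": 0,"x": 0.001,"y": 0.001,"z": -0.06,"gripper": 1},
  ],
)

```text
time: 2.38
tool_pos: [0.4708, -0.3561, 0.0676]
orientation: [0.975, 0.221, 0.0, 0.0]
ft_force: [-0.3, 0.0, 0.1]
gripper_width: 0.0929
```

Call:
send_rows(
  rows=[
    {"ax": 0,"ay": 0,"az": 0,"x": 0,"y": 0,"z": 0,"gripper": 1},
    {"ax": 0,"ay": 0,"az": 0,"x": 0,"y": 0,"z": 0,"gripper": 0.4},
    {"ax": 0,"ay": 0,"az": 0,"x": 0,"y": 0,"z": 0,"gripper": 0.2},
    {"ax": 0,"ay": 0,"az": 0,"x": 0,"y": 0,"z": 0,"gripper": 0},
    {"ax": 0,"ay": 0,"az": 0,"x": 0,"y": 0,"z": 0,"gripper": -0.2},
  ],
)

```text
time: 2.8
tool_pos: [0.4709, -0.3559, 0.0682]
orientation: [0.975, 0.222, 0.0, 0.0]
ft_force: [-0.6, -0.0, -0.0]
gripper_width: 0.071
```

Call:
send_rows(
  rows=[
    {"ax": 0,"ay": 0,"az": 0,"x": 0,"y": 0,"z": 0,"gripper": -0.5},
    {"ax": 0,"ay": 0,"az": 0,"x": 0,"y": 0,"z": 0,"gripper": -0.5},
    {"ax": 0,"ay": 0,"az": 0,"x": 0,"y": 0,"z": 0,"gripper": -0.5},
    {"ax": 0,"ay": 0,"az": 0,"x": 0,"y": 0,"z": 0,"gripper": -0.5},
    {"ax": 0,"ay": 0,"az": 0,"x": 0,"y": 0,"z": 0,"gripper": -0.5},
  ],
)

```text
time: 3.22
tool_pos: [0.4708, -0.3559, 0.0678]
orientation: [0.975, 0.222, 0.0, 0.0]
ft_force: [0.5, -0.4, 4.0]
gripper_width: 0.0612
```

Run:
```python
from w import *
d=wsnap('w4'); s=telemetry.sense(); print(s["tool_pos"],s["gripper_width"],s["ft_force"])
```

```text
cam pos [ 0.543 -0.32   0.215] axis [-0.26  -0.125 -0.957] 297.3186396354542 257.6043288714116 188.07776890236772
[ 0.4707914  -0.35588075  0.06778503] 0.06136064703562499 [ 0.60448071 -0.6190667   5.45727164]
```

View pics/w4.png

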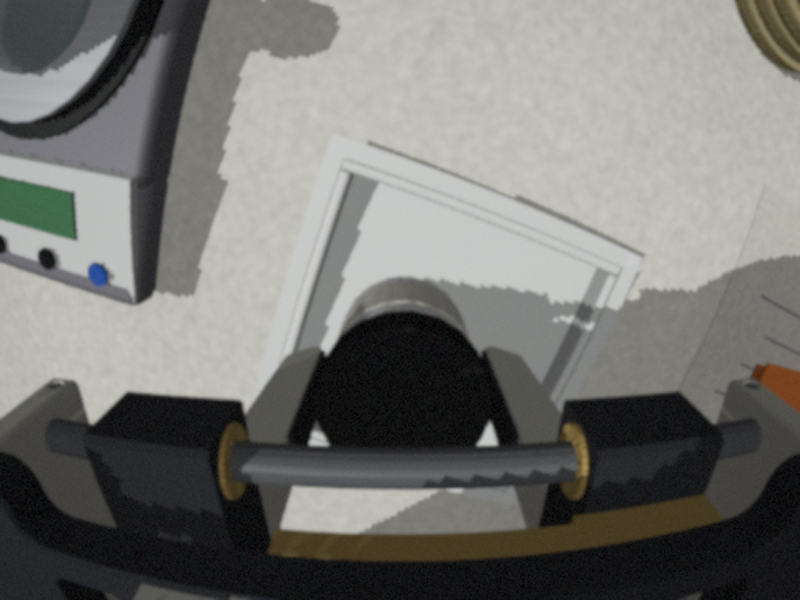

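Call:
send_rows(
  rows=[
    {"ax": 0,"ay": 0,"az": 0,"x": 0,"y": 0,"z": 0.01,"gripper": -0.5},
    {"ax": 0,"ay": 0,"az": 0,"x": 0,"y": 0,"z": 0.03,"gripper": -0.5},
    {"ax": 0,"ay": 0,"az": 0,"x": 0,"y": 0,"z": 0.06,"gripper": -0.5},
    {"ax": 0,"ay": 0,"az": 0,"x": 0,"y": 0,"z": 0.09,"gripper": -0.5},
    {"ax": 0,"ay": 0,"az": 0,"x": 0,"y": 0,"z": 0.12,"gripper": -0.5},
  ],
)

```text
time: 3.68
tool_pos: [0.4703, -0.3554, 0.1889]
orientation: [0.975, 0.222, -0.0, -0.0]
ft_force: [0.1, -0.8, -0.8]
gripper_width: 0.0615
```

Call:
send_rows(
  rows=[
    {"ax": 0,"ay": 0,"az": 0,"x": 0,"y": 0.0,"z": 0.03,"gripper": -0.5},
    {"ax": 0,"ay": 0,"az": 0,"x": 0,"y": 0.01,"z": 0.06,"gripper": -0.5},
    {"ax": 0,"ay": 0,"az": 0,"x": 0,"y": 0.03,"z": 0.09,"gripper": -0.5},
    {"ax": 0,"ay": 0,"az": 0,"x": 0,"y": 0.06,"z": 0.11,"gripper": -0.5},
    {"ax": 0,"ay": 0,"az": 0,"x": 0,"y": 0.09,"z": 0.12,"gripper": -0.5},
  ],
)

```text
time: 4.1
tool_pos: [0.4704, -0.2651, 0.3108]
orientation: [0.975, 0.221, 0.001, 0.001]
ft_force: [0.8, 1.2, -1.5]
gripper_width: 0.0616
```

Call:
send_rows(
  rows=[
    {"ax": 0,"ay": 0,"az": 0,"x": 0,"y": 0.03,"z": 0.0,"gripper": -0.5},
    {"ax": 0,"ay": 0,"az": 0,"x": 0,"y": 0.06,"z": 0.0,"gripper": -0.5},
    {"ax": 0,"ay": 0,"az": 0,"x": 0,"y": 0.08,"z": 0,"gripper": -0.5},
    {"ax": 0,"ay": 0,"az": 0,"x": 0,"y": 0.09,"z": 0,"gripper": -0.5},
    {"ax": 0,"ay": 0,"az": 0,"x": 0,"y": 0.09,"z": 0,"gripper": -0.5},
  ],
)

```text
time: 4.52
tool_pos: [0.4705, -0.1742, 0.3079]
orientation: [0.975, 0.222, 0.0, 0.0]
ft_force: [0.7, -0.1, -1.7]
gripper_width: 0.0609
```

Run:
```python
from w import *
d=wsnap('w5'); s=telemetry.sense(); print(s["tool_pos"],s["gripper_width"],s["ft_force"])
```

```text
cam pos [ 0.542 -0.138  0.455] axis [-0.26  -0.125 -0.957] 297.3186396354542 257.6043288714116 188.07776890236772
[ 0.47060524 -0.17536159  0.30773653] 0.061512335905143094 [-0.49998599  0.35954234 -1.54806659]
```

View pics/w5.png

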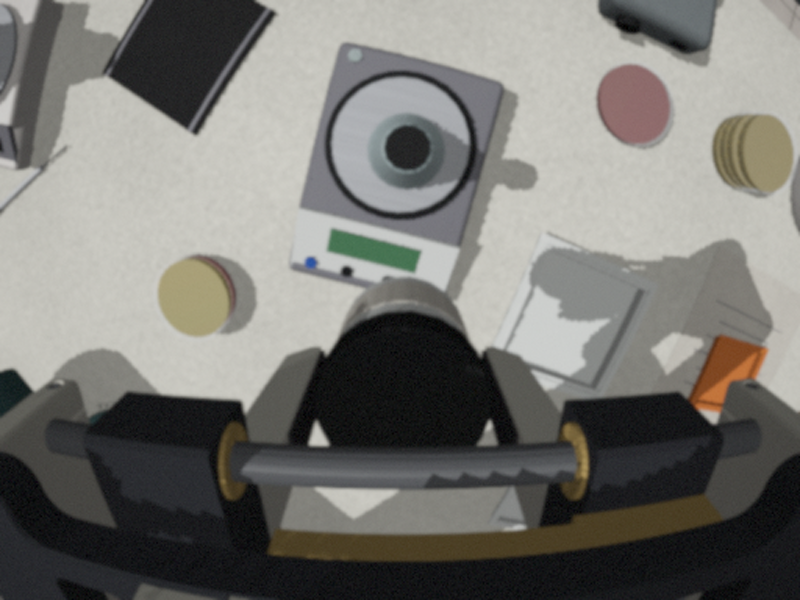

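```bash
cat > e.py <<'E'
from w import *
def ringfit(d,mask,seed,z):
    m,c=blob(mask,seed); W=np.array([whit(d,*p[0],z) for p in c],np.float32)*1000
    e=cv2.fitEllipse(cv2.convexHull(W)); print("ell",np.round(e[0],1),np.round(e[1],1), "area",m.sum())
    return m
E
python3 - <<'E'
from e import *
d=pickle.load(open("w5.pkl","rb")); V=d["color"].max(2).astype(int)
s=telemetry.sense();print(1.5625*wproj(d,s["tool_pos"]+[0,0,.0115]))
m=ringfit(d,V<60,(256,46),.048); ys,xs=np.where(m>0);print(xs.min(),xs.max(),ys.min(),ys.max())
m=ringfit(d,V<45,(261,95),.175)
m=ringfit(d,V<60,(120,40),.004)
cs,_=cv2.findContours(m,0,1); print(cv2.minAreaRect(np.array([whit(d,*p[0],.004) for p in max(cs,key=len)],np.float32)*1000))
# lid
m,c=blob(V<38,(258,240)); c=c[:,0]; c=c[c[:,1]<222]; print(np.array(cv2.fitEllipse(c)[0])*1.5625, cv2.fitEllipse(c))
E
```

```text
[409.3722953  407.64841566]
ell [ 552.6 -131.5] [129.1 130.4] area 765
209 304 46 139
ell [ 549.6 -138. ] [23.8 24. ] area 524
ell [558.5 104.7] [138.8 231.8] area 4609
((567.2686157226562, 128.09722900390625), (124.24691009521484, 144.98406982421875), 79.83861541748047)
[401.59435272 367.8955555 ] ((257.0203857421875, 235.45315551757812), (70.43424224853516, 93.22688293457031), 87.7896957397461)
```

Call:
send_rows(
  rows=[
    {"ax": 0,"ay": 0,"az": 0,"x": 0.01,"y": 0.02,"z": 0.0,"gripper": -0.5},
    {"ax": 0,"ay": 0,"az": 0,"x": 0.02,"y": 0.05,"z": 0.0,"gripper": -0.5},
    {"ax": 0,"ay": 0,"az": 0,"x": 0.03,"y": 0.08,"z": 0,"gripper": -0.5},
    {"ax": 0,"ay": 0,"az": 0,"x": 0.04,"y": 0.11,"z": 0,"gripper": -0.5},
    {"ax": 0,"ay": 0,"az": 0,"x": 0.05,"y": 0.14,"z": 0,"gripper": -0.5},
  ],
)

```text
time: 4.98
tool_pos: [0.5212, -0.0356, 0.3073]
orientation: [0.975, 0.221, -0.0, 0.0]
ft_force: [0.9, 0.0, -1.7]
gripper_width: 0.0614
```

Call:
send_rows(
  rows=[
    {"ax": 0,"ay": 0,"az": 0,"x": 0.01,"y": 0.03,"z": 0.0,"gripper": -0.5},
    {"ax": 0,"ay": 0,"az": 0,"x": 0.02,"y": 0.07,"z": 0.0,"gripper": -0.5},
    {"ax": 0,"ay": 0,"az": 0,"x": 0.03,"y": 0.11,"z": 0,"gripper": -0.5},
    {"ax": 0,"ay": 0,"az": 0,"x": 0.04,"y": 0.14,"z": -0.02,"gripper": -0.5},
    {"ax": 0,"ay": 0,"az": 0,"x": 0.045,"y": 0.163,"z": -0.05,"gripper": -0.5},
  ],
)

```text
time: 5.4
tool_pos: [0.5676, 0.1288, 0.2591]
orientation: [0.975, 0.222, 0.002, 0.0]
ft_force: [1.5, 0.2, -1.8]
gripper_width: 0.0615
```

Call:
send_rows(
  rows=[
    {"ax": 0,"ay": 0,"az": 0,"x": 0,"y": 0,"z": -0.03,"gripper": -0.5},
    {"ax": 0,"ay": 0,"az": 0,"x": 0,"y": 0,"z": -0.06,"gripper": -0.5},
    {"ax": 0,"ay": 0,"az": 0,"x": 0,"y": 0,"z": -0.09,"gripper": -0.5},
    {"ax": 0,"ay": 0,"az": 0,"x": 0,"y": 0,"z": -0.11,"gripper": -0.5},
    {"ax": 0,"ay": 0,"az": 0,"x": 0,"y": 0,"z": -0.12,"gripper": -0.5},
  ],
)

```text
time: 5.82
tool_pos: [0.5651, 0.1259, 0.1339]
orientation: [0.975, 0.221, -0.002, 0.0]
ft_force: [0.1, -0.1, -1.6]
gripper_width: 0.0613
```

Run:
```python
from w import *
d=wsnap('w6'); s=telemetry.sense(); print(s["tool_pos"],s["gripper_width"],s["ft_force"])
```

```text
cam pos [0.638 0.162 0.28 ] axis [-0.265 -0.125 -0.956] 297.3186396354542 257.6043288714116 188.07776890236772
[0.56497318 0.12600871 0.13349721] 0.061532829245811604 [-0.36454588  0.22566261 -4.09162996]
```

View pics/w6.png

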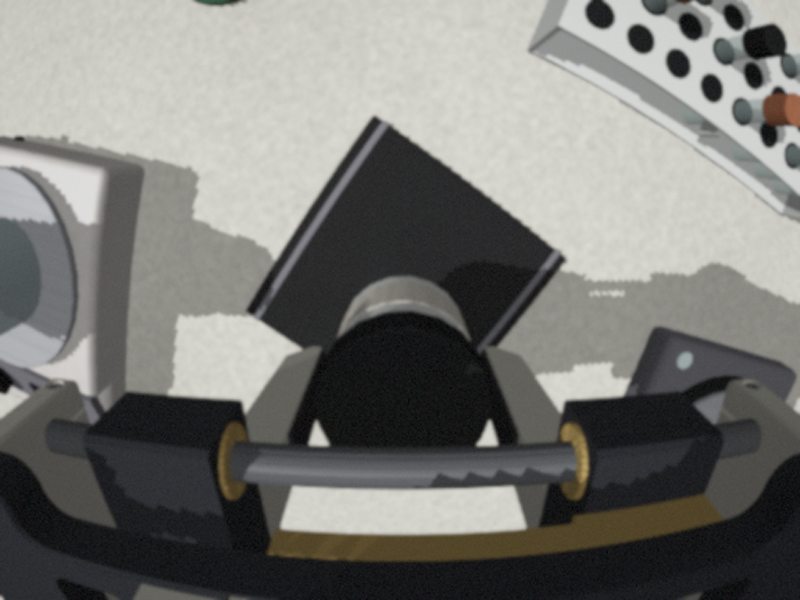

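Call:
send_rows(
  rows=[
    {"ax": 0,"ay": 0,"az": 0,"x": 0,"y": 0,"z": -0.02,"gripper": -0.5},
    {"ax": 0,"ay": 0,"az": 0,"x": 0,"y": 0,"z": -0.04,"gripper": -0.5},
    {"ax": 0,"ay": 0,"az": 0,"x": 0,"y": 0,"z": -0.055,"gripper": -0.5},
    {"ax": 0,"ay": 0,"az": 0,"x": 0,"y": 0,"z": -0.062,"gripper": -0.5},
    {"ax": 0,"ay": 0,"az": 0,"x": 0,"y": 0,"z": -0.066,"gripper": -0.5},
  ],
)

```text
time: 6.28
tool_pos: [0.5661, 0.1268, 0.0716]
orientation: [0.975, 0.221, -0.0, 0.0]
ft_force: [0.2, -0.7, -1.0]
gripper_width: 0.0617
```

Call:
send_rows(
  rows=[
    {"ax": 0,"ay": 0,"az": 0,"x": 0,"y": 0,"z": -0.001,"gripper": -0.5},
    {"ax": 0,"ay": 0,"az": 0,"x": 0,"y": 0,"z": -0.002,"gripper": -0.5},
    {"ax": 0,"ay": 0,"az": 0,"x": 0,"y": 0,"z": -0.003,"gripper": -0.5},
    {"ax": 0,"ay": 0,"az": 0,"x": 0,"y": 0,"z": -0.004,"gripper": -0.5},
    {"ax": 0,"ay": 0,"az": 0,"x": 0,"y": 0,"z": -0.004,"gripper": -0.5},
  ],
)

```text
time: 6.7
tool_pos: [0.5658, 0.1273, 0.0678]
orientation: [0.975, 0.222, 0.0, 0.0]
ft_force: [0.8, 0.6, -1.7]
gripper_width: 0.0614
```

Force still about the jar's weight, so just above contact. Lower 1 mm more and release.

Call:
send_rows(
  rows=[
    {"ax": 0,"ay": 0,"az": 0,"x": 0,"y": 0,"z": -0.0005,"gripper": -0.5},
    {"ax": 0,"ay": 0,"az": 0,"x": 0,"y": 0,"z": -0.001,"gripper": -0.5},
    {"ax": 0,"ay": 0,"az": 0,"x": 0,"y": 0,"z": -0.001,"gripper": -0.5},
    {"ax": 0,"ay": 0,"az": 0,"x": 0,"y": 0,"z": -0.0015,"gripper": -0.5},
    {"ax": 0,"ay": 0,"az": 0,"x": 0,"y": 0,"z": -0.0015,"gripper": -0.5},
  ],
)

```text
time: 7.12
tool_pos: [0.5659, 0.1273, 0.0668]
orientation: [0.975, 0.222, 0.0, -0.0]
ft_force: [-2.6, -0.9, 7.3]
gripper_width: 0.0614
```

Contact (force jumped to +7 N). Open.

Call:
send_rows(
  rows=[
    {"ax": 0,"ay": 0,"az": 0,"x": 0,"y": 0,"z": 0,"gripper": 0.4},
    {"ax": 0,"ay": 0,"az": 0,"x": 0,"y": 0,"z": 0,"gripper": 0.6},
    {"ax": 0,"ay": 0,"az": 0,"x": 0,"y": 0,"z": 0,"gripper": 1},
    {"ax": 0,"ay": 0,"az": 0,"x": 0,"y": 0,"z": 0,"gripper": 1},
    {"ax": 0,"ay": 0,"az": 0,"x": 0,"y": 0,"z": 0,"gripper": 1},
  ],
)

```text
time: 7.53
tool_pos: [0.5656, 0.1273, 0.0658]
orientation: [0.975, 0.222, -0.0, -0.0]
ft_force: [0.8, -0.6, -0.0]
gripper_width: 0.0869
```

Call:
send_rows(
  rows=[
    {"ax": 0,"ay": 0,"az": 0,"x": 0,"y": 0,"z": 0,"gripper": 1},
    {"ax": 0,"ay": 0,"az": 0,"x": 0,"y": 0,"z": 0.02,"gripper": 1},
    {"ax": 0,"ay": 0,"az": 0,"x": 0,"y": 0,"z": 0.05,"gripper": 1},
    {"ax": 0,"ay": 0,"az": 0,"x": 0,"y": 0,"z": 0.09,"gripper": 1},
    {"ax": 0,"ay": 0,"az": 0,"x": 0,"y": 0,"z": 0.13,"gripper": 1},
  ],
)

```text
time: 7.95
tool_pos: [0.565, 0.1271, 0.1968]
orientation: [0.975, 0.222, -0.001, -0.0]
ft_force: [0.1, -0.8, 0.7]
gripper_width: 0.0931
```

Call:
send_rows(
  rows=[
    {"ax": 0,"ay": 0,"az": 0,"x": 0,"y": 0,"z": 0.04,"gripper": 1},
    {"ax": 0,"ay": 0,"az": 0,"x": 0,"y": 0,"z": 0.08,"gripper": 1},
    {"ax": 0,"ay": 0,"az": 0,"x": 0,"y": 0,"z": 0.12,"gripper": 1},
    {"ax": 0,"ay": 0,"az": 0,"x": -0.02,"y": 0.02,"z": 0.15,"gripper": 1},
    {"ax": 0,"ay": 0,"az": 0,"x": -0.04,"y": 0.05,"z": 0.17,"gripper": 1},
  ],
)

```text
time: 8.37
tool_pos: [0.5257, 0.1763, 0.3695]
orientation: [0.975, 0.22, 0.002, 0.0]
ft_force: [-0.2, 0.1, 0.6]
gripper_width: 0.093
```

Call:
send_rows(
  rows=[
    {"ax": 0,"ay": 0,"az": 0,"x": -0.02,"y": 0.03,"z": 0.01,"gripper": 1},
    {"ax": 0,"ay": 0,"az": 0,"x": -0.04,"y": 0.06,"z": 0.02,"gripper": 1},
    {"ax": 0,"ay": 0,"az": 0,"x": -0.06,"y": 0.09,"z": 0.02,"gripper": 1},
    {"ax": 0,"ay": 0,"az": 0,"x": -0.08,"y": 0.11,"z": 0.02,"gripper": 1},
    {"ax": 0,"ay": 0,"az": 0,"x": -0.1,"y": 0.13,"z": 0.02,"gripper": 1},
  ],
)

```text
time: 8.78
tool_pos: [0.4244, 0.3084, 0.386]
orientation: [0.975, 0.222, 0.0, -0.0]
ft_force: [-0.1, -0.1, -0.1]
gripper_width: 0.0929
```

Call:
send_rows(
  rows=[
    {"ax": 0,"ay": 0,"az": 0,"x": -0.01,"y": 0.02,"z": 0,"gripper": 1},
    {"ax": 0,"ay": 0,"az": 0,"x": -0.01,"y": 0.03,"z": 0,"gripper": 1},
    {"ax": 0,"ay": 0,"az": 0,"x": -0.01,"y": 0.03,"z": 0,"gripper": 1},
    {"ax": 0,"ay": 0,"az": 0,"x": -0.01,"y": 0.03,"z": 0,"gripper": 1},
    {"ax": 0,"ay": 0,"az": 0,"x": -0.01,"y": 0.03,"z": 0,"gripper": 1},
  ],
)

```text
time: 9.2
tool_pos: [0.4163, 0.3365, 0.3857]
orientation: [0.975, 0.221, -0.0, 0.0]
ft_force: [0.3, 0.3, 0.2]
gripper_width: 0.093
```

Run:
```python
from w import *
d=wsnap('w7'); s=telemetry.sense(); print(s["tool_pos"],s["gripper_width"],s["ft_force"])
```

```text
cam pos [0.488 0.372 0.533] axis [-0.261 -0.125 -0.957] 297.3186396354542 257.6043288714116 188.07776890236772
[0.41634827 0.33640338 0.38581791] 0.09290828501175558 [ 0.14940231 -0.66400987  1.00650252]
```

View pics/w7.png

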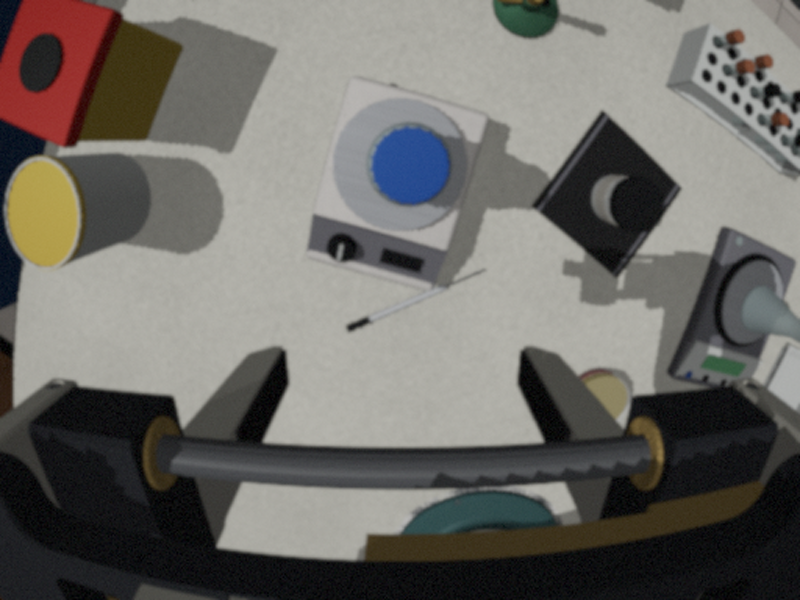

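Run:
```python
from e import *
d=pickle.load(open("w7.pkl","rb")); im=d["color"]; hsv=cv2.cvtColor(im,cv2.COLOR_RGB2HSV).astype(int)
ringfit(d,(hsv[...,0]>100)&(hsv[...,0]<128)&(hsv[...,1]>150),(263,105),.211)
f=1.5625
P=[(333,160),(467,167),(403,97),(397,230),(352,117),(352,205),(446,117)]
W=np.array([whit(d,u/f,v/f,.068) for u,v in P],np.float32)*1000
print(W.round(1)); print(cv2.fitEllipse(W))
crop(d,190,40,320,190,4,"pics/c5.png")
```

```text
ell [486.1 365.3] [51.3 51.9] area 1804
[[457.4 434. ]
 [508.3 310.8]
 [543.6 398.1]
 [420.2 345.9]
 [504.4 435. ]
 [424.  397.7]
 [544.  351.5]]
((482.2012939453125, 371.36962890625), (129.59376525878906, 136.49090576171875), 154.10801696777344)
```

View pics/c5.png

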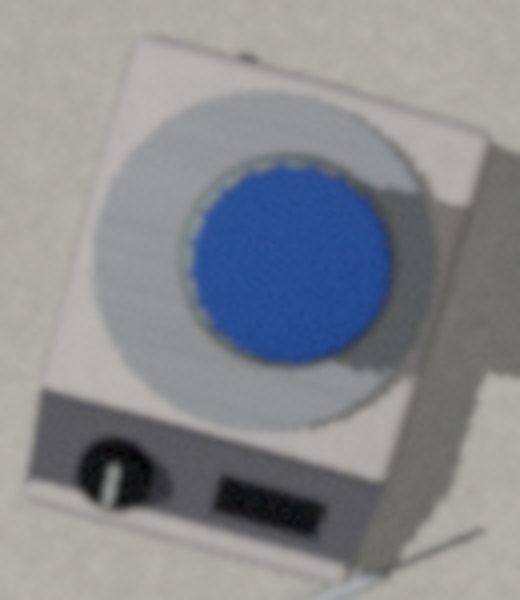

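Call:
send_rows(
  rows=[
    {"ax": 0,"ay": 0,"az": 0,"x": 0.03,"y": 0.01,"z": -0.01,"gripper": 1},
    {"ax": 0,"ay": 0,"az": 0,"x": 0.06,"y": 0.02,"z": -0.03,"gripper": 1},
    {"ax": 0,"ay": 0,"az": 0,"x": 0.07,"y": 0.028,"z": -0.06,"gripper": 1},
    {"ax": 0,"ay": 0,"az": 0,"x": 0.07,"y": 0.028,"z": -0.09,"gripper": 1},
    {"ax": 0,"ay": 0,"az": 0,"x": 0.07,"y": 0.028,"z": -0.11,"gripper": 1},
  ],
)

```text
time: 9.67
tool_pos: [0.4865, 0.3641, 0.2722]
orientation: [0.975, 0.221, -0.002, 0.001]
ft_force: [-0.5, -0.9, 0.2]
gripper_width: 0.093
```

Call:
send_rows(
  rows=[
    {"ax": 0,"ay": 0,"az": 0,"x": 0,"y": 0,"z": 0,"gripper": 1},
    {"ax": 0,"ay": 0,"az": 0,"x": 0,"y": 0,"z": 0,"gripper": 1},
    {"ax": 0,"ay": 0,"az": 0,"x": 0,"y": 0,"z": 0,"gripper": 1},
    {"ax": 0,"ay": 0,"az": 0,"x": 0,"y": 0,"z": 0,"gripper": 1},
    {"ax": 0,"ay": 0,"az": 0,"x": 0,"y": 0,"z": 0,"gripper": 1},
  ],
)

```text
time: 10.08
tool_pos: [0.486, 0.3653, 0.2778]
orientation: [0.975, 0.221, 0.001, -0.0]
ft_force: [-0.5, -1.0, -0.8]
gripper_width: 0.0925
```

Run:
```python
from e import *
d=wsnap('w8'); s=telemetry.sense(); print(s["tool_pos"])
im=d["color"]; hsv=cv2.cvtColor(im,cv2.COLOR_RGB2HSV).astype(int)
ringfit(d,(hsv[...,0]>100)&(hsv[...,0]<128)&(hsv[...,1]>150),(263,200),.211)
```

```text
cam pos [0.558 0.401 0.425] axis [-0.259 -0.123 -0.958] 297.3186396354542 257.6043288714116 188.07776890236772
[0.4858585  0.36532751 0.27744807]
ell [488.1 367.1] [51.2 58.6] area 3717
```

View pics/w8.png

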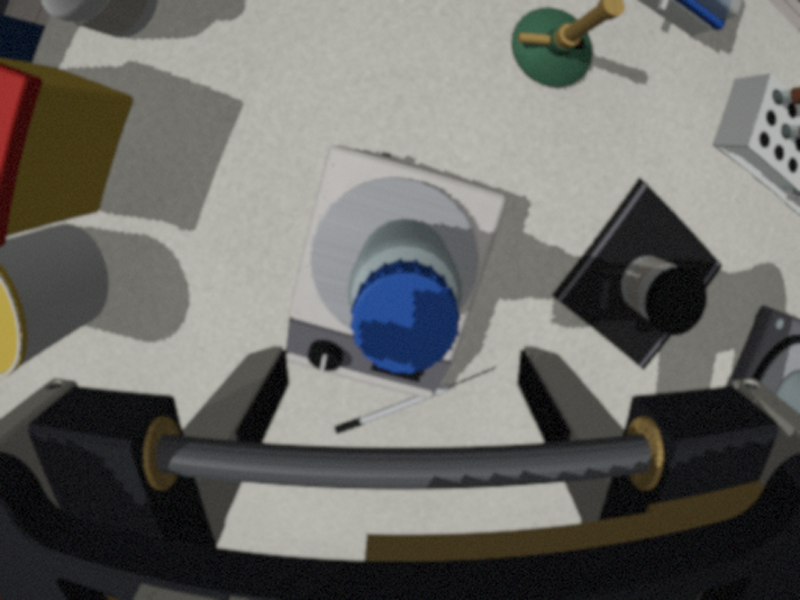

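Call:
send_rows(
  rows=[
    {"ax": 0,"ay": 0,"az": 0,"x": 0.001,"y": 0,"z": -0.02,"gripper": 1},
    {"ax": 0,"ay": 0,"az": 0,"x": 0.001,"y": 0,"z": -0.04,"gripper": 1},
    {"ax": 0,"ay": 0,"az": 0,"x": 0.001,"y": 0,"z": -0.06,"gripper": 1},
    {"ax": 0,"ay": 0,"az": 0,"x": 0.001,"y": 0,"z": -0.075,"gripper": 1},
    {"ax": 0,"ay": 0,"az": 0,"x": 0.001,"y": 0,"z": -0.081,"gripper": 1},
  ],
)

```text
time: 10.55
tool_pos: [0.4862, 0.365, 0.193]
orientation: [0.975, 0.222, -0.001, 0.0]
ft_force: [-0.2, -0.6, 0.1]
gripper_width: 0.0931
```

Call:
send_rows(
  rows=[
    {"ax": 0,"ay": 0,"az": 0,"x": 0,"y": 0,"z": 0,"gripper": 1},
    {"ax": 0,"ay": 0,"az": 0,"x": 0,"y": 0,"z": 0,"gripper": 0.4},
    {"ax": 0,"ay": 0,"az": 0,"x": 0,"y": 0,"z": 0,"gripper": 0.2},
    {"ax": 0,"ay": 0,"az": 0,"x": 0,"y": 0,"z": 0,"gripper": 0},
    {"ax": 0,"ay": 0,"az": 0,"x": 0,"y": 0,"z": 0,"gripper": -0.2},
  ],
)

```text
time: 10.97
tool_pos: [0.4869, 0.3654, 0.1959]
orientation: [0.975, 0.222, 0.001, -0.0]
ft_force: [-0.6, -0.9, -0.9]
gripper_width: 0.071
```

Call:
send_rows(
  rows=[
    {"ax": 0,"ay": 0,"az": 0,"x": 0,"y": 0,"z": 0,"gripper": -0.6},
    {"ax": 0,"ay": 0,"az": 0,"x": 0,"y": 0,"z": 0,"gripper": -0.6},
    {"ax": 0,"ay": 0,"az": 0,"x": 0,"y": 0,"z": 0,"gripper": -0.6},
    {"ax": 0,"ay": 0,"az": 0,"x": 0,"y": 0,"z": 0,"gripper": -0.6},
    {"ax": 0,"ay": 0,"az": 0,"x": 0,"y": 0,"z": 0,"gripper": -0.6},
  ],
)

```text
time: 11.38
tool_pos: [0.4867, 0.3652, 0.1951]
orientation: [0.975, 0.222, 0.0, 0.0]
ft_force: [0.8, -1.1, 2.2]
gripper_width: 0.0535
```

Call:
send_rows(
  rows=[
    {"ax": 0,"ay": 0,"az": 0,"x": 0,"y": 0,"z": 0,"gripper": -0.6},
    {"ax": 0,"ay": 0,"az": 0,"x": 0,"y": 0,"z": 0,"gripper": -0.6},
    {"ax": 0,"ay": 0,"az": 0,"x": 0,"y": 0,"z": 0.005,"gripper": -0.6},
    {"ax": 0,"ay": 0,"az": 0,"x": 0,"y": 0,"z": 0.01,"gripper": -0.6},
    {"ax": 0,"ay": 0,"az": 0,"x": 0,"y": 0,"z": 0.01,"gripper": -0.6},
  ],
)

```text
time: 11.8
tool_pos: [0.4868, 0.3655, 0.2059]
orientation: [0.975, 0.222, 0.0, -0.0]
ft_force: [-0.2, 0.6, -3.1]
gripper_width: 0.0537
```

Run:
```python
from e import *
d=wsnap('w9'); s=telemetry.sense(); print(s["tool_pos"],s["gripper_width"],s["ft_force"])
```

```text
cam pos [0.559 0.401 0.353] axis [-0.26  -0.124 -0.958] 297.3186396354542 257.6043288714116 188.07776890236772
[0.48672807 0.36539933 0.20545634] 0.05344382470167854 [ 0.27665825  0.12626632 -3.13902983]
```

View pics/w9.png

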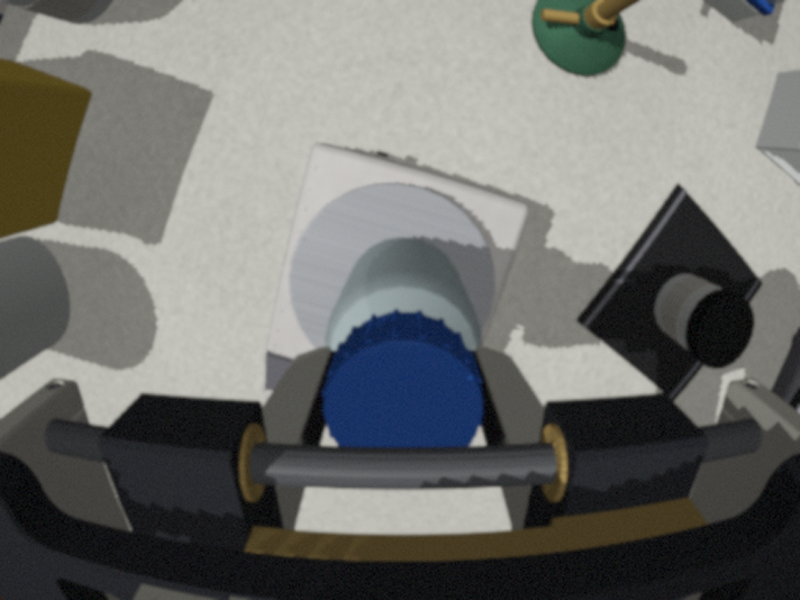

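Call:
send_rows(
  rows=[
    {"ax": 0,"ay": 0,"az": 0,"x": 0,"y": 0,"z": 0.02,"gripper": -0.6},
    {"ax": 0,"ay": 0,"az": 0,"x": 0,"y": 0,"z": 0.05,"gripper": -0.6},
    {"ax": 0,"ay": 0,"az": 0,"x": 0,"y": 0,"z": 0.09,"gripper": -0.6},
    {"ax": 0,"ay": 0,"az": 0,"x": 0,"y": -0.01,"z": 0.12,"gripper": -0.6},
    {"ax": 0,"ay": 0,"az": 0,"x": 0,"y": -0.03,"z": 0.15,"gripper": -0.6},
  ],
)

```text
time: 12.27
tool_pos: [0.4863, 0.336, 0.3563]
orientation: [0.975, 0.222, -0.0, -0.0]
ft_force: [0.4, 0.1, -2.8]
gripper_width: 0.0536
```

Call:
send_rows(
  rows=[
    {"ax": 0,"ay": 0,"az": 0,"x": 0,"y": -0.03,"z": 0.01,"gripper": -0.6},
    {"ax": 0,"ay": 0,"az": 0,"x": 0,"y": -0.06,"z": 0.01,"gripper": -0.6},
    {"ax": 0,"ay": 0,"az": 0,"x": 0,"y": -0.09,"z": 0.01,"gripper": -0.6},
    {"ax": 0,"ay": 0,"az": 0,"x": 0,"y": -0.12,"z": 0.01,"gripper": -0.6},
    {"ax": 0,"ay": 0,"az": 0,"x": 0,"y": -0.15,"z": 0.01,"gripper": -0.6},
  ],
)

```text
time: 12.68
tool_pos: [0.4863, 0.184, 0.3648]
orientation: [0.975, 0.222, -0.0, -0.0]
ft_force: [0.2, 0.5, -2.5]
gripper_width: 0.0535
```

Call:
send_rows(
  rows=[
    {"ax": 0,"ay": 0,"az": 0,"x": 0,"y": -0.03,"z": 0,"gripper": -0.6},
    {"ax": 0,"ay": 0,"az": 0,"x": 0,"y": -0.06,"z": 0,"gripper": -0.6},
    {"ax": 0,"ay": 0,"az": 0,"x": 0,"y": -0.09,"z": 0,"gripper": -0.6},
    {"ax": 0,"ay": 0,"az": 0,"x": 0,"y": -0.12,"z": 0,"gripper": -0.6},
    {"ax": 0,"ay": 0,"az": 0,"x": 0,"y": -0.15,"z": 0,"gripper": -0.6},
  ],
)

```text
time: 13.1
tool_pos: [0.4863, 0.0339, 0.3649]
orientation: [0.975, 0.222, 0.0, -0.0]
ft_force: [0.1, -0.3, -3.8]
gripper_width: 0.0536
```

Call:
send_rows(
  rows=[
    {"ax": 0,"ay": 0,"az": 0,"x": 0,"y": -0.03,"z": 0,"gripper": -0.6},
    {"ax": 0,"ay": 0,"az": 0,"x": 0,"y": -0.06,"z": 0,"gripper": -0.6},
    {"ax": 0,"ay": 0,"az": 0,"x": 0,"y": -0.09,"z": 0,"gripper": -0.6},
    {"ax": 0,"ay": 0,"az": 0,"x": 0,"y": -0.12,"z": 0,"gripper": -0.6},
    {"ax": 0,"ay": 0,"az": 0,"x": 0,"y": -0.15,"z": 0,"gripper": -0.6},
  ],
)

```text
time: 13.52
tool_pos: [0.4863, -0.1162, 0.3649]
orientation: [0.975, 0.222, 0.0, -0.0]
ft_force: [0.8, -0.4, -2.7]
gripper_width: 0.0534
```

Call:
send_rows(
  rows=[
    {"ax": 0,"ay": 0,"az": 0,"x": 0,"y": -0.03,"z": 0,"gripper": -0.6},
    {"ax": 0,"ay": 0,"az": 0,"x": 0,"y": -0.06,"z": 0,"gripper": -0.6},
    {"ax": 0,"ay": 0,"az": 0,"x": 0,"y": -0.09,"z": 0,"gripper": -0.6},
    {"ax": 0,"ay": 0,"az": 0,"x": 0,"y": -0.12,"z": 0,"gripper": -0.6},
    {"ax": 0,"ay": 0,"az": 0,"x": 0,"y": -0.14,"z": 0,"gripper": -0.6},
  ],
)

```text
time: 13.93
tool_pos: [0.4863, -0.2571, 0.3645]
orientation: [0.975, 0.221, -0.0, -0.0]
ft_force: [0.3, -0.5, -3.1]
gripper_width: 0.0538
```

Run:
```python
from e import *
d=wsnap('w10'); s=telemetry.sense(); print(s["tool_pos"],s["gripper_width"],s["ft_force"])
```

```text
cam pos [ 0.558 -0.221  0.511] axis [-0.261 -0.124 -0.957] 297.3186396354542 257.6043288714116 188.07776890236772
[ 0.48622238 -0.25910667  0.36394693] 0.05365162914066163 [-0.91539295 -0.69732467 -4.51870119]
```

View pics/w10.png

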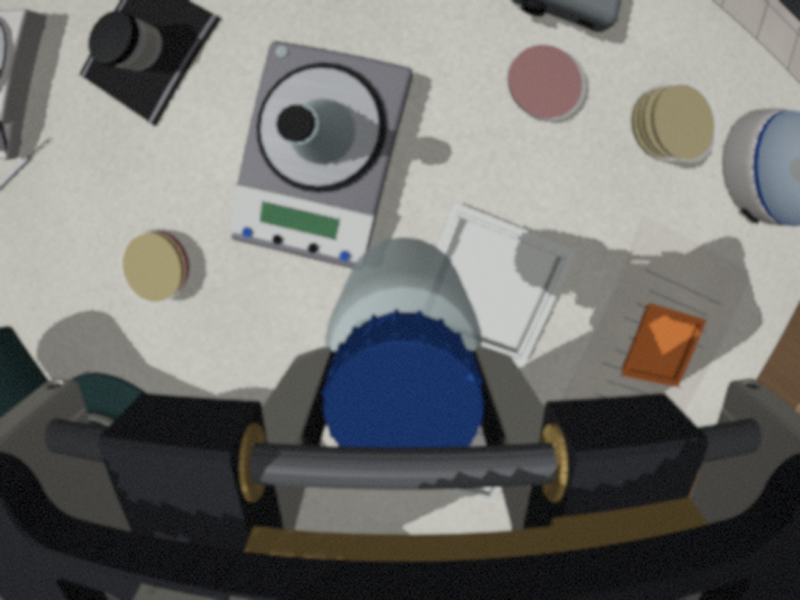

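Call:
send_rows(
  rows=[
    {"ax": 0,"ay": 0,"az": 0,"x": -0.003,"y": -0.03,"z": 0,"gripper": -0.6},
    {"ax": 0,"ay": 0,"az": 0,"x": -0.006,"y": -0.06,"z": 0,"gripper": -0.6},
    {"ax": 0,"ay": 0,"az": 0,"x": -0.009,"y": -0.09,"z": -0.01,"gripper": -0.6},
    {"ax": 0,"ay": 0,"az": 0,"x": -0.012,"y": -0.11,"z": -0.03,"gripper": -0.6},
    {"ax": 0,"ay": 0,"az": 0,"x": -0.012,"y": -0.12,"z": -0.06,"gripper": -0.6},
  ],
)

```text
time: 14.4
tool_pos: [0.4743, -0.3773, 0.3059]
orientation: [0.975, 0.221, 0.001, 0.001]
ft_force: [0.7, 0.1, -2.9]
gripper_width: 0.0537
```

Call:
send_rows(
  rows=[
    {"ax": 0,"ay": 0,"az": 0,"x": 0,"y": 0,"z": -0.03,"gripper": -0.6},
    {"ax": 0,"ay": 0,"az": 0,"x": 0,"y": 0,"z": -0.06,"gripper": -0.6},
    {"ax": 0,"ay": 0,"az": 0,"x": 0,"y": 0,"z": -0.085,"gripper": -0.6},
    {"ax": 0,"ay": 0,"az": 0,"x": 0,"y": 0,"z": -0.1,"gripper": -0.6},
    {"ax": 0,"ay": 0,"az": 0,"x": 0,"y": 0,"z": -0.105,"gripper": -0.6},
  ],
)

```text
time: 14.82
tool_pos: [0.474, -0.3741, 0.1971]
orientation: [0.975, 0.222, -0.001, -0.001]
ft_force: [0.2, -0.3, -3.0]
gripper_width: 0.0535
```

Run:
```python
from e import *
d=wsnap('w11'); s=telemetry.sense(); print(s["tool_pos"],s["gripper_width"],s["ft_force"])
d=cams.snapshot("scene"); pickle.dump(d,open("s11.pkl","wb")); crop(d,110,120,310,270,4,"pics/s11.png")
```

```text
cam pos [ 0.547 -0.339  0.344] axis [-0.263 -0.122 -0.957] 297.3186396354542 257.6043288714116 188.07776890236772
[ 0.47431383 -0.37433033  0.19804346] 0.0538732793639296 [ 0.20746887  0.76667399 -3.3159003 ]
```

View pics/w11.png

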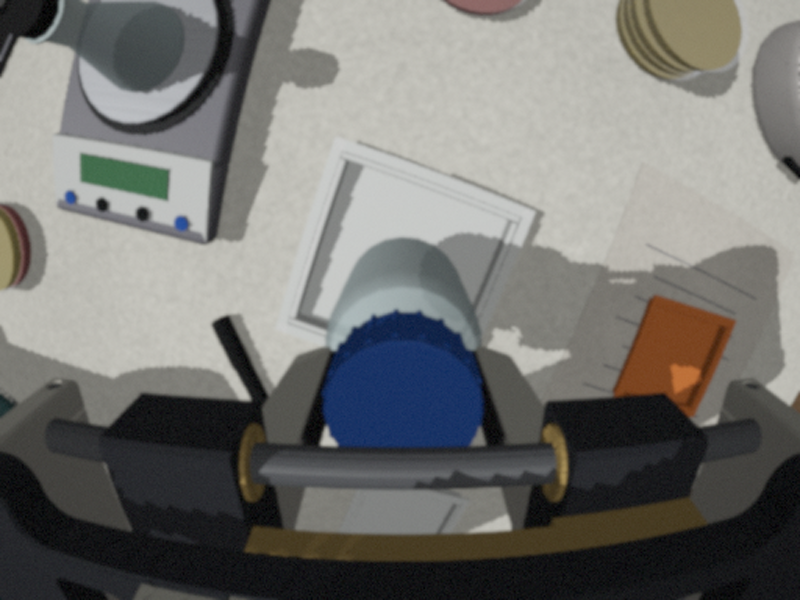

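View pics/s11.png

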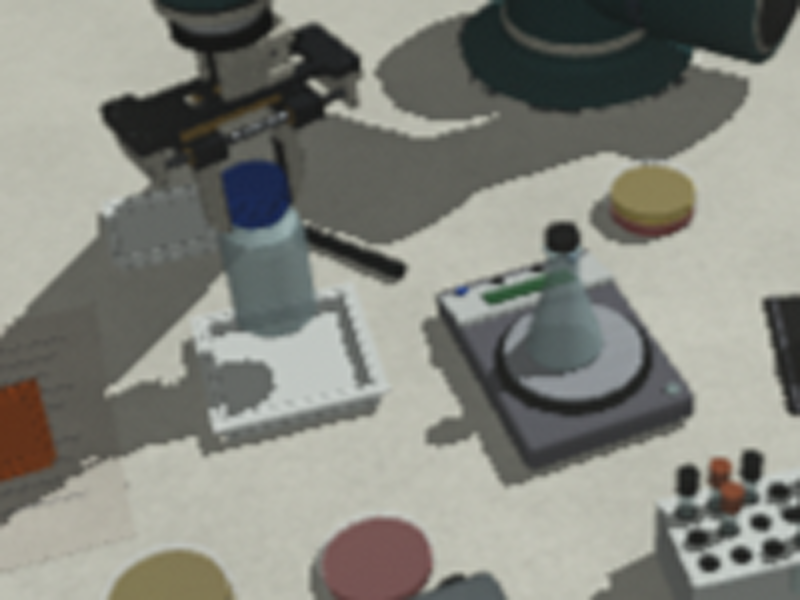

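Run:
```python
from e import *
f=1.5625
d=pickle.load(open("w11.pkl","rb"))
a,b,c=[whit(d,u/f,v/f,.022) for u,v in ((543,212),(278,326),(345,138))]; print(a,b,c,(a+b)/2)
t=pickle.load(open("top.pkl","rb"))
q=[hit(t,235+(u+.5)/5.6-.5,140+(v+.5)/5.6-.5,.022) for u,v in ((395,262),(618,240),(640,458),(425,470))]; print(np.round(q,3),np.mean(q,0))
```

```text
[ 0.55655427 -0.44388293] [ 0.39401831 -0.30542868] [ 0.54149538 -0.29618464] [ 0.47528629 -0.37465581]
[[ 0.537 -0.292]
 [ 0.553 -0.444]
 [ 0.404 -0.454]
 [ 0.396 -0.31 ]] [ 0.47260228 -0.37498436]
```

Call:
send_rows(
  rows=[
    {"ax": 0,"ay": 0,"az": 0,"x": 0,"y": 0,"z": -0.015,"gripper": -0.6},
    {"ax": 0,"ay": 0,"az": 0,"x": 0,"y": 0,"z": -0.03,"gripper": -0.6},
    {"ax": 0,"ay": 0,"az": 0,"x": 0,"y": 0,"z": -0.045,"gripper": -0.6},
    {"ax": 0,"ay": 0,"az": 0,"x": 0,"y": 0,"z": -0.055,"gripper": -0.6},
    {"ax": 0,"ay": 0,"az": 0,"x": 0,"y": 0,"z": -0.06,"gripper": -0.6},
  ],
)

```text
time: 15.33
tool_pos: [0.4741, -0.3743, 0.1375]
orientation: [0.975, 0.222, -0.001, -0.001]
ft_force: [-0.6, 0.1, -3.4]
gripper_width: 0.0536
```

Call:
send_rows(
  rows=[
    {"ax": 0,"ay": 0,"az": 0,"x": 0,"y": 0,"z": -0.001,"gripper": -0.6},
    {"ax": 0,"ay": 0,"az": 0,"x": 0,"y": 0,"z": -0.002,"gripper": -0.6},
    {"ax": 0,"ay": 0,"az": 0,"x": 0,"y": 0,"z": -0.004,"gripper": -0.6},
    {"ax": 0,"ay": 0,"az": 0,"x": 0,"y": 0,"z": -0.005,"gripper": -0.6},
    {"ax": 0,"ay": 0,"az": 0,"x": 0,"y": 0,"z": -0.006,"gripper": -0.6},
  ],
)

```text
time: 15.75
tool_pos: [0.4748, -0.3749, 0.1343]
orientation: [0.975, 0.222, 0.0, 0.0]
ft_force: [0.6, 0.1, -2.6]
gripper_width: 0.0539
```

Call:
send_rows(
  rows=[
    {"ax": 0,"ay": 0,"az": 0,"x": 0,"y": 0,"z": 0,"gripper": -0.6},
    {"ax": 0,"ay": 0,"az": 0,"x": 0,"y": 0,"z": -0.0005,"gripper": -0.6},
    {"ax": 0,"ay": 0,"az": 0,"x": 0,"y": 0,"z": -0.001,"gripper": -0.6},
    {"ax": 0,"ay": 0,"az": 0,"x": 0,"y": 0,"z": -0.001,"gripper": -0.6},
    {"ax": 0,"ay": 0,"az": 0,"x": 0,"y": 0,"z": -0.001,"gripper": -0.6},
  ],
)

```text
time: 16.17
tool_pos: [0.4746, -0.3748, 0.133]
orientation: [0.975, 0.222, 0.0, 0.0]
ft_force: [-0.0, 0.3, -3.5]
gripper_width: 0.0537
```

Call:
send_rows(
  rows=[
    {"ax": 0,"ay": 0,"az": 0,"x": 0,"y": 0,"z": -0.0005,"gripper": -0.6},
    {"ax": 0,"ay": 0,"az": 0,"x": 0,"y": 0,"z": -0.001,"gripper": -0.6},
    {"ax": 0,"ay": 0,"az": 0,"x": 0,"y": 0,"z": -0.001,"gripper": -0.6},
    {"ax": 0,"ay": 0,"az": 0,"x": 0,"y": 0,"z": -0.0015,"gripper": -0.6},
    {"ax": 0,"ay": 0,"az": 0,"x": 0,"y": 0,"z": -0.0015,"gripper": -0.6},
  ],
)

```text
time: 16.58
tool_pos: [0.4748, -0.3748, 0.1321]
orientation: [0.975, 0.222, 0.0, 0.0]
ft_force: [-0.4, 1.5, 4.4]
gripper_width: 0.0535
```

Contact. Release and rise.

Call:
send_rows(
  rows=[
    {"ax": 0,"ay": 0,"az": 0,"x": 0,"y": 0,"z": 0,"gripper": 0.2},
    {"ax": 0,"ay": 0,"az": 0,"x": 0,"y": 0,"z": 0,"gripper": 0.5},
    {"ax": 0,"ay": 0,"az": 0,"x": 0,"y": 0,"z": 0,"gripper": 1},
    {"ax": 0,"ay": 0,"az": 0,"x": 0,"y": 0,"z": 0,"gripper": 1},
    {"ax": 0,"ay": 0,"az": 0,"x": 0,"y": 0,"z": 0,"gripper": 1},
  ],
)

```text
time: 17.0
tool_pos: [0.4746, -0.3747, 0.1313]
orientation: [0.975, 0.222, -0.0, -0.0]
ft_force: [0.4, 0.4, -0.5]
gripper_width: 0.0777
```

Call:
send_rows(
  rows=[
    {"ax": 0,"ay": 0,"az": 0,"x": 0,"y": 0,"z": 0,"gripper": 1},
    {"ax": 0,"ay": 0,"az": 0,"x": 0,"y": 0,"z": 0.02,"gripper": 1},
    {"ax": 0,"ay": 0,"az": 0,"x": 0,"y": 0,"z": 0.05,"gripper": 1},
    {"ax": 0,"ay": 0,"az": 0,"x": 0,"y": 0,"z": 0.09,"gripper": 1},
    {"ax": 0,"ay": 0,"az": 0,"x": 0,"y": 0,"z": 0.13,"gripper": 1},
  ],
)

```text
time: 17.42
tool_pos: [0.4743, -0.3744, 0.2624]
orientation: [0.975, 0.222, -0.0, -0.001]
ft_force: [0.5, 0.4, -0.4]
gripper_width: 0.0929
```

Call:
send_rows(
  rows=[
    {"ax": 0,"ay": 0,"az": 0,"x": 0,"y": 0.02,"z": 0.03,"gripper": 1},
    {"ax": 0,"ay": 0,"az": 0,"x": 0,"y": 0.05,"z": 0.06,"gripper": 1},
    {"ax": 0,"ay": 0,"az": 0,"x": 0,"y": 0.09,"z": 0.08,"gripper": 1},
    {"ax": 0,"ay": 0,"az": 0,"x": 0,"y": 0.13,"z": 0.09,"gripper": 1},
    {"ax": 0,"ay": 0,"az": 0,"x": 0,"y": 0.17,"z": 0.09,"gripper": 1},
  ],
)

```text
time: 17.83
tool_pos: [0.4745, -0.2051, 0.3542]
orientation: [0.975, 0.221, 0.001, 0.001]
ft_force: [1.7, -0.2, 0.6]
gripper_width: 0.0935
```

Call:
send_rows(
  rows=[
    {"ax": 0,"ay": 0,"az": 0,"x": 0,"y": 0.02,"z": 0,"gripper": 1},
    {"ax": 0,"ay": 0,"az": 0,"x": 0,"y": 0.03,"z": 0,"gripper": 1},
    {"ax": 0,"ay": 0,"az": 0,"x": 0,"y": 0.03,"z": 0,"gripper": 1},
    {"ax": 0,"ay": 0,"az": 0,"x": 0,"y": 0.03,"z": 0,"gripper": 1},
    {"ax": 0,"ay": 0,"az": 0,"x": 0,"y": 0.03,"z": 0,"gripper": 1},
  ],
)

```text
time: 18.25
tool_pos: [0.4747, -0.1773, 0.351]
orientation: [0.975, 0.221, -0.0, -0.0]
ft_force: [-0.5, -1.2, 0.2]
gripper_width: 0.093
```

Run:
```python
from e import *
d=wsnap('w12'); s=telemetry.sense(); print(s["tool_pos"])
```

```text
cam pos [ 0.547 -0.142  0.498] axis [-0.261 -0.124 -0.957] 297.3186396354542 257.6043288714116 188.07776890236772
[ 0.47464448 -0.17743662  0.35093907]
```

View pics/w12.png

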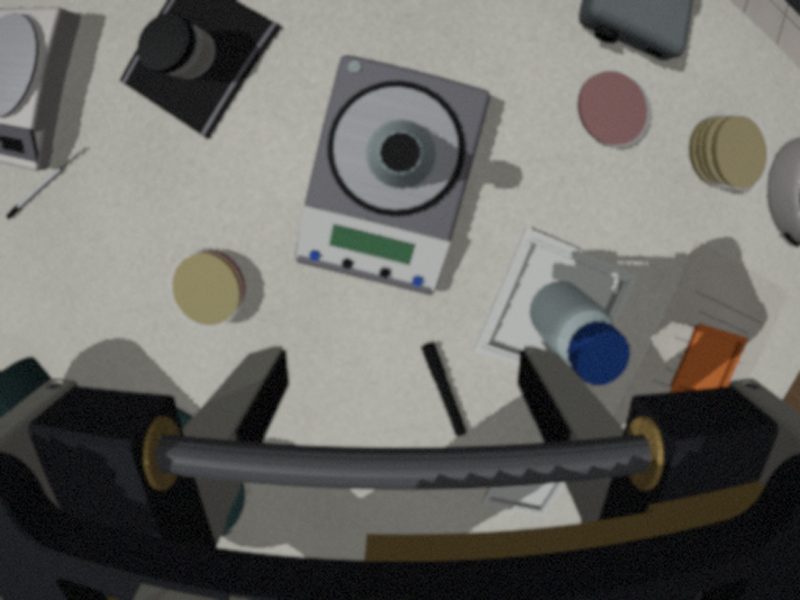

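Run:
```python
from e import *
d=pickle.load(open("w12.pkl","rb")); V=d["color"].max(2).astype(int)
ringfit(d,V<45,(256,97),.175); ringfit(d,V<60,(254,52),.048)
```

```text
ell [ 549.8 -137.9] [24.4 24.6] area 417
ell [ 553.  -133.2] [129.2 136.9] area 856
```

Call:
send_rows(
  rows=[
    {"ax": 0,"ay": 0,"az": 0,"x": 0.03,"y": 0.015,"z": -0.01,"gripper": 1},
    {"ax": 0,"ay": 0,"az": 0,"x": 0.06,"y": 0.03,"z": -0.03,"gripper": 1},
    {"ax": 0,"ay": 0,"az": 0,"x": 0.075,"y": 0.039,"z": -0.06,"gripper": 1},
    {"ax": 0,"ay": 0,"az": 0,"x": 0.075,"y": 0.039,"z": -0.09,"gripper": 1},
    {"ax": 0,"ay": 0,"az": 0,"x": 0.075,"y": 0.039,"z": -0.11,"gripper": 1},
  ],
)

```text
time: 18.72
tool_pos: [0.5498, -0.1377, 0.2375]
orientation: [0.975, 0.221, -0.002, -0.001]
ft_force: [-1.1, -0.4, 0.3]
gripper_width: 0.0931
```

Call:
send_rows(
  rows=[
    {"ax": 0,"ay": 0,"az": 0,"x": 0,"y": 0,"z": 0,"gripper": 1},
    {"ax": 0,"ay": 0,"az": 0,"x": 0,"y": 0,"z": 0,"gripper": 1},
    {"ax": 0,"ay": 0,"az": 0,"x": 0,"y": 0,"z": 0,"gripper": 1},
    {"ax": 0,"ay": 0,"az": 0,"x": 0,"y": 0,"z": 0,"gripper": 1},
    {"ax": 0,"ay": 0,"az": 0,"x": 0,"y": 0,"z": 0,"gripper": 1},
  ],
)

```text
time: 19.13
tool_pos: [0.55, -0.1377, 0.2431]
orientation: [0.975, 0.221, 0.001, 0.001]
ft_force: [-0.7, 0.7, 0.2]
gripper_width: 0.0928
```

Run:
```python
from e import *
d=wsnap('w13'); s=telemetry.sense(); print(s["tool_pos"])
u=wproj(d,[.5495,-.138,.175]);print(u*1.5625)
V=d["color"].max(2).astype(int); ringfit(d,V<45,tuple(u.astype(int)),.175)
```

```text
cam pos [ 0.622 -0.102  0.39 ] axis [-0.259 -0.125 -0.958] 297.3186396354542 257.6043288714116 188.07776890236772
[ 0.54989279 -0.13758423  0.24280135]
[405.06767426 325.4150572 ]
ell [ 577.8 -120.7] [80.6 86.4] area 1801
```

View pics/w13.png

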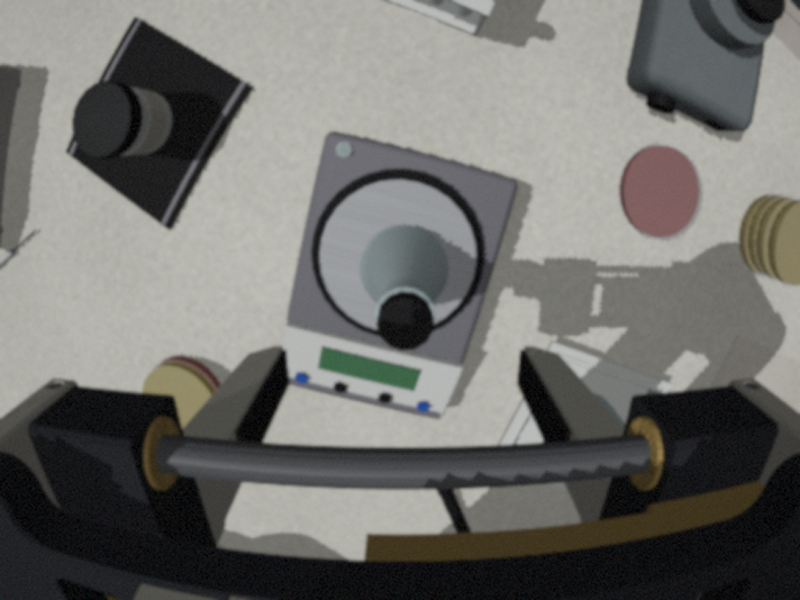

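Call:
send_rows(
  rows=[
    {"ax": 0,"ay": 0,"az": 0,"x": 0.001,"y": 0.001,"z": -0.02,"gripper": 1},
    {"ax": 0,"ay": 0,"az": 0,"x": 0.001,"y": 0.001,"z": -0.04,"gripper": 1},
    {"ax": 0,"ay": 0,"az": 0,"x": 0.001,"y": 0.001,"z": -0.06,"gripper": 1},
    {"ax": 0,"ay": 0,"az": 0,"x": 0.001,"y": 0.001,"z": -0.078,"gripper": 0.8},
    {"ax": 0,"ay": 0,"az": 0,"x": 0.001,"y": 0.001,"z": -0.086,"gripper": 0.6},
  ],
)

```text
time: 19.6
tool_pos: [0.5501, -0.1361, 0.1536]
orientation: [0.975, 0.222, -0.001, -0.0]
ft_force: [-0.1, -0.8, 0.5]
gripper_width: 0.0841
```

Call:
send_rows(
  rows=[
    {"ax": 0,"ay": 0,"az": 0,"x": 0,"y": 0,"z": 0,"gripper": 0.3},
    {"ax": 0,"ay": 0,"az": 0,"x": 0,"y": 0,"z": 0,"gripper": 0.1},
    {"ax": 0,"ay": 0,"az": 0,"x": 0,"y": 0,"z": 0,"gripper": -0.1},
    {"ax": 0,"ay": 0,"az": 0,"x": 0,"y": 0,"z": 0,"gripper": -0.2},
    {"ax": 0,"ay": 0,"az": 0,"x": 0,"y": 0,"z": 0,"gripper": -0.2},
  ],
)

```text
time: 20.02
tool_pos: [0.551, -0.1363, 0.1565]
orientation: [0.975, 0.222, 0.001, 0.0]
ft_force: [0.8, 0.4, -0.4]
gripper_width: 0.0511
```

Call:
send_rows(
  rows=[
    {"ax": 0,"ay": 0,"az": 0,"x": 0,"y": 0,"z": 0,"gripper": -0.25},
    {"ax": 0,"ay": 0,"az": 0,"x": 0,"y": 0,"z": 0,"gripper": -0.3},
    {"ax": 0,"ay": 0,"az": 0,"x": 0,"y": 0,"z": 0,"gripper": -0.35},
    {"ax": 0,"ay": 0,"az": 0,"x": 0,"y": 0,"z": 0,"gripper": -0.7},
    {"ax": 0,"ay": 0,"az": 0,"x": 0,"y": 0,"z": 0,"gripper": -0.9},
  ],
)

```text
time: 20.43
tool_pos: [0.5507, -0.1363, 0.1556]
orientation: [0.975, 0.222, 0.0, 0.0]
ft_force: [1.5, -1.6, 2.6]
gripper_width: 0.0294
```

Call:
send_rows(
  rows=[
    {"ax": 0,"ay": 0,"az": 0,"x": 0,"y": 0,"z": 0,"gripper": -0.9},
    {"ax": 0,"ay": 0,"az": 0,"x": 0,"y": 0,"z": 0,"gripper": -0.9},
    {"ax": 0,"ay": 0,"az": 0,"x": 0,"y": 0,"z": 0,"gripper": -0.9},
    {"ax": 0,"ay": 0,"az": 0,"x": 0,"y": 0,"z": 0,"gripper": -0.9},
    {"ax": 0,"ay": 0,"az": 0,"x": 0,"y": 0,"z": 0,"gripper": -0.9},
  ],
)

```text
time: 20.85
tool_pos: [0.5507, -0.1363, 0.1555]
orientation: [0.975, 0.222, 0.0, 0.0]
ft_force: [0.5, -0.4, 4.4]
gripper_width: 0.0294
```

Run:
```python
from e import *
d=wsnap('w14'); s=telemetry.sense(); print(s["tool_pos"],s["gripper_width"],s["ft_force"])
d=cams.snapshot("scene"); crop(d,170,130,320,250,5,"pics/s14.png")
```

```text
cam pos [ 0.623 -0.1    0.302] axis [-0.26  -0.125 -0.957] 297.3186396354542 257.6043288714116 188.07776890236772
[ 0.5507262  -0.13628675  0.15558173] 0.029961441611159476 [ 0.39460375 -2.19716552  3.65643747]
```

View pics/w14.png

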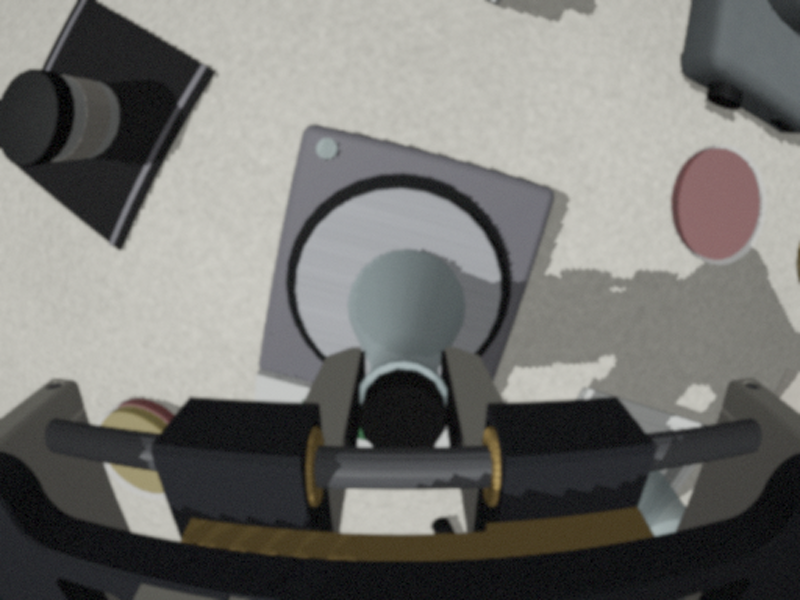

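View pics/s14.png

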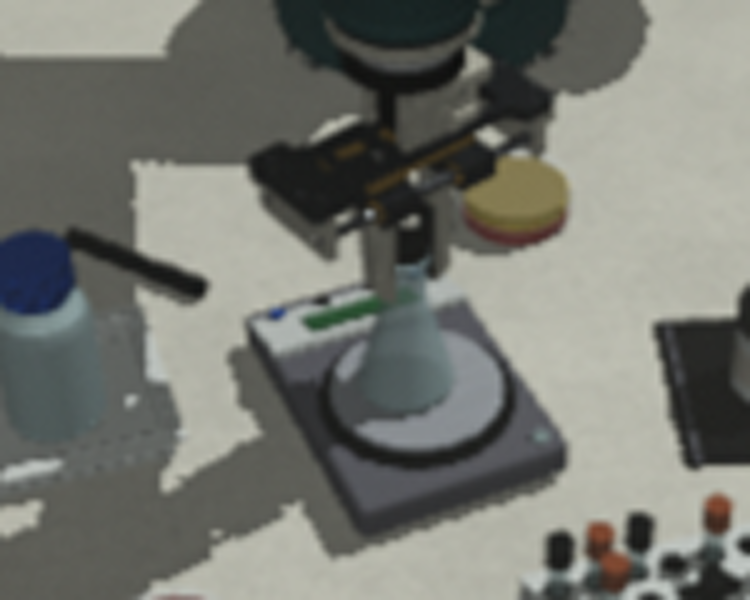

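Call:
send_rows(
  rows=[
    {"ax": 0,"ay": 0,"az": 0,"x": 0,"y": 0,"z": 0.003,"gripper": -0.9},
    {"ax": 0,"ay": 0,"az": 0,"x": 0,"y": 0,"z": 0.01,"gripper": -0.9},
    {"ax": 0,"ay": 0,"az": 0,"x": 0,"y": 0,"z": 0.02,"gripper": -0.9},
    {"ax": 0,"ay": 0,"az": 0,"x": 0,"y": 0,"z": 0.03,"gripper": -0.9},
    {"ax": 0,"ay": 0,"az": 0,"x": 0,"y": 0,"z": 0.03,"gripper": -0.9},
  ],
)

```text
time: 21.37
tool_pos: [0.5514, -0.1364, 0.1883]
orientation: [0.975, 0.222, 0.001, 0.001]
ft_force: [0.1, 0.2, -1.3]
gripper_width: 0.0298
```

Run:
```python
from e import *
s=telemetry.sense(); print(s["tool_pos"],s["gripper_width"],s["ft_force"])
d=cams.snapshot("scene"); crop(d,170,130,320,250,5,"pics/s15.png")
```

```text
[ 0.55136642 -0.13641346  0.18834803] 0.029791951076985273 [ 0.14635348  0.21021295 -1.26162855]
```

View pics/s15.png

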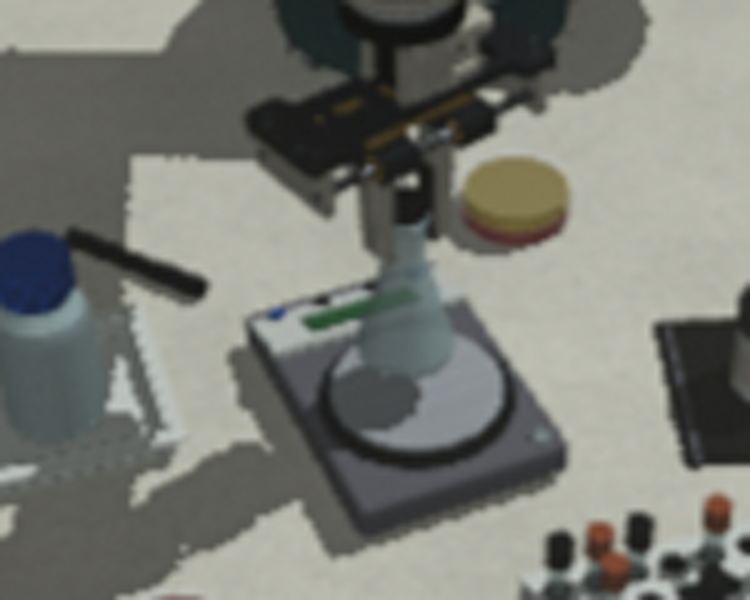

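Call:
send_rows(
  rows=[
    {"ax": 0,"ay": 0,"az": 0,"x": 0,"y": 0,"z": 0.02,"gripper": -0.9},
    {"ax": 0,"ay": 0,"az": 0,"x": 0,"y": 0.01,"z": 0.045,"gripper": -0.9},
    {"ax": 0,"ay": 0,"az": 0,"x": -0.003,"y": 0.03,"z": 0.07,"gripper": -0.9},
    {"ax": 0,"ay": 0,"az": 0,"x": -0.006,"y": 0.06,"z": 0.09,"gripper": -0.9},
    {"ax": 0,"ay": 0,"az": 0,"x": -0.01,"y": 0.09,"z": 0.1,"gripper": -0.9},
  ],
)

```text
time: 21.83
tool_pos: [0.5407, -0.0457, 0.288]
orientation: [0.975, 0.221, 0.001, 0.0]
ft_force: [0.7, 0.6, -1.4]
gripper_width: 0.0294
```

Call:
send_rows(
  rows=[
    {"ax": 0,"ay": 0,"az": 0,"x": -0.004,"y": 0.03,"z": 0,"gripper": -0.9},
    {"ax": 0,"ay": 0,"az": 0,"x": -0.008,"y": 0.06,"z": 0,"gripper": -0.9},
    {"ax": 0,"ay": 0,"az": 0,"x": -0.012,"y": 0.09,"z": 0,"gripper": -0.9},
    {"ax": 0,"ay": 0,"az": 0,"x": -0.016,"y": 0.12,"z": 0,"gripper": -0.9},
    {"ax": 0,"ay": 0,"az": 0,"x": -0.02,"y": 0.15,"z": 0,"gripper": -0.9},
  ],
)

```text
time: 22.25
tool_pos: [0.5201, 0.1052, 0.2852]
orientation: [0.975, 0.222, -0.0, -0.0]
ft_force: [1.0, 0.7, -2.1]
gripper_width: 0.0296
```

Call:
send_rows(
  rows=[
    {"ax": 0,"ay": 0,"az": 0,"x": -0.004,"y": 0.03,"z": 0,"gripper": -0.9},
    {"ax": 0,"ay": 0,"az": 0,"x": -0.008,"y": 0.06,"z": 0,"gripper": -0.9},
    {"ax": 0,"ay": 0,"az": 0,"x": -0.012,"y": 0.09,"z": 0,"gripper": -0.9},
    {"ax": 0,"ay": 0,"az": 0,"x": -0.016,"y": 0.12,"z": 0,"gripper": -0.9},
    {"ax": 0,"ay": 0,"az": 0,"x": -0.02,"y": 0.15,"z": 0,"gripper": -0.9},
  ],
)

```text
time: 22.67
tool_pos: [0.5001, 0.2553, 0.2852]
orientation: [0.975, 0.222, -0.0, -0.0]
ft_force: [0.7, 0.3, -1.7]
gripper_width: 0.0296
```

Call:
send_rows(
  rows=[
    {"ax": 0,"ay": 0,"az": 0,"x": -0.006,"y": 0.03,"z": 0,"gripper": -0.9},
    {"ax": 0,"ay": 0,"az": 0,"x": -0.01,"y": 0.05,"z": 0,"gripper": -0.9},
    {"ax": 0,"ay": 0,"az": 0,"x": -0.012,"y": 0.06,"z": 0,"gripper": -0.9},
    {"ax": 0,"ay": 0,"az": 0,"x": -0.012,"y": 0.06,"z": 0,"gripper": -0.9},
    {"ax": 0,"ay": 0,"az": 0,"x": -0.012,"y": 0.06,"z": 0,"gripper": -0.9},
  ],
)

```text
time: 23.08
tool_pos: [0.4887, 0.3135, 0.2852]
orientation: [0.975, 0.222, -0.0, 0.0]
ft_force: [0.0, -0.5, -2.0]
gripper_width: 0.0296
```

Run:
```python
from e import *
d=wsnap('w16'); s=telemetry.sense(); print(s["tool_pos"],s["gripper_width"],s["ft_force"])
```

```text
cam pos [0.561 0.35  0.432] axis [-0.261 -0.125 -0.957] 297.3186396354542 257.6043288714116 188.07776890236772
[0.48885963 0.313039   0.28530933] 0.029818178819260143 [ 0.27841679 -0.08376881 -1.9502863 ]
```

View pics/w16.png

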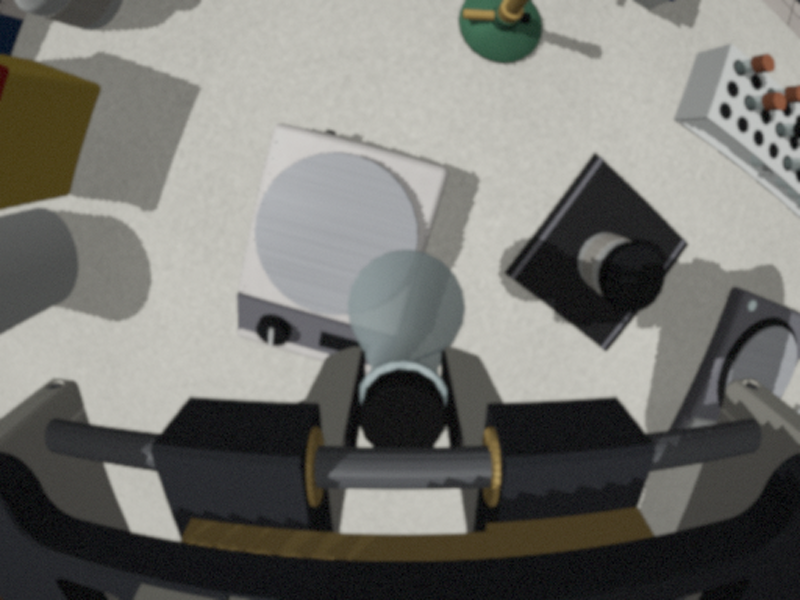

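Run:
```python
from e import *
d=pickle.load(open("w16.pkl","rb")); f=1.5625
g=d["color"].astype(int); 
# plate mask: bluish-grey vs white housing
diff=g[...,2]-g[...,0]; V=g.max(2)
m=((diff>8)&(V>120)&(V<190)).astype(np.uint8); m=cv2.medianBlur(m*255,5)>0
mm,c=blob(m,(208,140)); h=cv2.convexHull(c)[:,0]; print(mm.sum(),h.min(0)*f,h.max(0)*f)
P=[(255,230),(418,222),(340,152),(330,313),(393,177),(285,172),(280,288)]
W=np.array([whit(d,u/f,v/f,.068) for u,v in P],np.float32)*1000
A=np.c_[2*W,np.ones(len(W))]; s=np.linalg.lstsq(A,(W**2).sum(1),rcond=None)[0]; print(s[:2],np.sqrt(s[2]+s[0]**2+s[1]**2))
hh=np.array([p for p in h if p[1]*f<245]); W=np.array([whit(d,*p,.068) for p in hh])*1000
A=np.c_[2*W,np.ones(len(W))]; s=np.linalg.lstsq(A,(W**2).sum(1),rcond=None)[0]; print(s[:2],np.sqrt(s[2]+s[0]**2+s[1]**2))
```

```text
2419 [346.875 250.   ] [443.75  390.625]
[482.35666086 371.36148133] 65.97782153540801Traceback (most recent call last):
  File "<stdin>", line 12, in <module>
    return umr_sum(a, axis, dtype, out, keepdims, initial, where)
numpy.exceptions.AxisError: axis 1 is out of bounds for array of dimension 1
```

Call:
send_rows(
  rows=[
    {"ax": 0,"ay": 0,"az": 0,"x": -0.003,"y": 0.02,"z": 0,"gripper": -0.9},
    {"ax": 0,"ay": 0,"az": 0,"x": -0.006,"y": 0.045,"z": -0.01,"gripper": -0.9},
    {"ax": 0,"ay": 0,"az": 0,"x": -0.007,"y": 0.058,"z": -0.03,"gripper": -0.9},
    {"ax": 0,"ay": 0,"az": 0,"x": -0.007,"y": 0.058,"z": -0.055,"gripper": -0.9},
    {"ax": 0,"ay": 0,"az": 0,"x": -0.007,"y": 0.058,"z": -0.075,"gripper": -0.9},
  ],
)

```text
time: 23.55
tool_pos: [0.4819, 0.3711, 0.2089]
orientation: [0.975, 0.221, -0.0, 0.0]
ft_force: [0.3, 0.7, -2.0]
gripper_width: 0.0294
```

Call:
send_rows(
  rows=[
    {"ax": 0,"ay": 0,"az": 0,"x": 0,"y": 0,"z": -0.01,"gripper": -0.9},
    {"ax": 0,"ay": 0,"az": 0,"x": 0,"y": 0,"z": -0.018,"gripper": -0.9},
    {"ax": 0,"ay": 0,"az": 0,"x": 0,"y": 0,"z": -0.024,"gripper": -0.9},
    {"ax": 0,"ay": 0,"az": 0,"x": 0,"y": 0,"z": -0.028,"gripper": -0.9},
    {"ax": 0,"ay": 0,"az": 0,"x": 0,"y": 0,"z": -0.03,"gripper": -0.9},
  ],
)

```text
time: 23.97
tool_pos: [0.482, 0.3716, 0.1808]
orientation: [0.975, 0.221, 0.0, -0.0]
ft_force: [-0.4, 0.0, -1.7]
gripper_width: 0.0296
```

Run:
```python
from e import *
s=telemetry.sense(); print(s["tool_pos"],s["gripper_width"],s["ft_force"])
d=wsnap('w17')
d=cams.snapshot("scene"); crop(d,310,90,440,200,5,"pics/s17.png")
```

```text
[0.4819877  0.37155661 0.18080627] 0.029598808446221942 [-0.44217165  0.033778   -1.68040746]
cam pos [0.554 0.407 0.328] axis [-0.26  -0.124 -0.958] 297.3186396354542 257.6043288714116 188.07776890236772
```

View pics/w17.png

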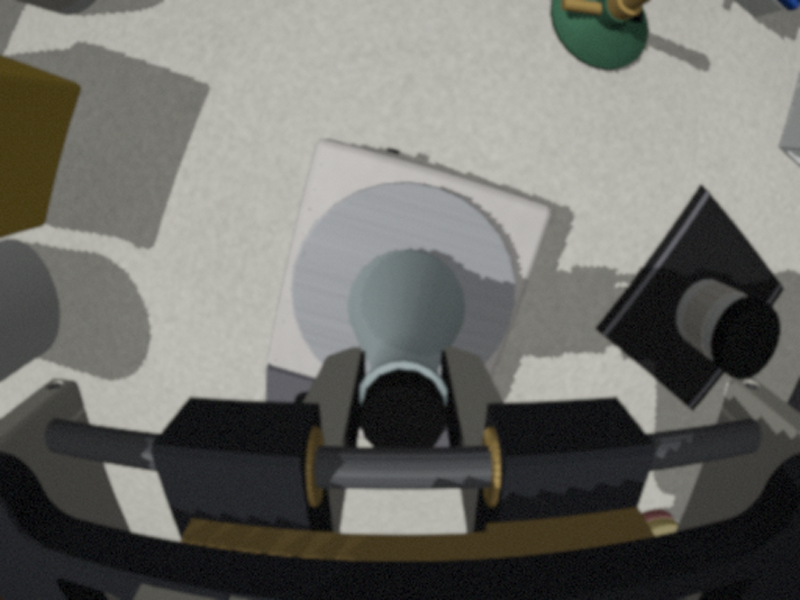

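View pics/s17.png

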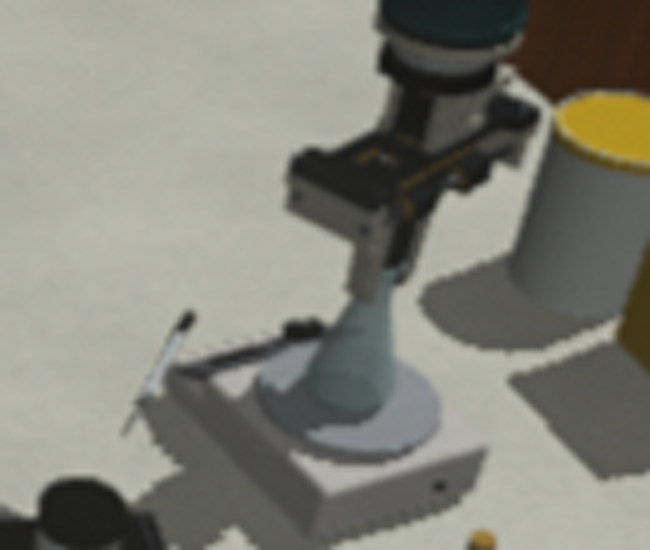

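Call:
send_rows(
  rows=[
    {"ax": 0,"ay": 0,"az": 0,"x": 0,"y": 0,"z": -0.001,"gripper": -0.9},
    {"ax": 0,"ay": 0,"az": 0,"x": 0,"y": 0,"z": -0.002,"gripper": -0.9},
    {"ax": 0,"ay": 0,"az": 0,"x": 0,"y": 0,"z": -0.003,"gripper": -0.9},
    {"ax": 0,"ay": 0,"az": 0,"x": 0,"y": 0,"z": -0.004,"gripper": -0.9},
    {"ax": 0,"ay": 0,"az": 0,"x": 0,"y": 0,"z": -0.004,"gripper": -0.9},
  ],
)

```text
time: 24.48
tool_pos: [0.4816, 0.3718, 0.1763]
orientation: [0.975, 0.222, -0.0, 0.0]
ft_force: [-0.7, 0.2, -1.1]
gripper_width: 0.0294
```

Call:
send_rows(
  rows=[
    {"ax": 0,"ay": 0,"az": 0,"x": 0,"y": 0,"z": -0.0005,"gripper": -0.9},
    {"ax": 0,"ay": 0,"az": 0,"x": 0,"y": 0,"z": -0.001,"gripper": -0.9},
    {"ax": 0,"ay": 0,"az": 0,"x": 0,"y": 0,"z": -0.001,"gripper": -0.9},
    {"ax": 0,"ay": 0,"az": 0,"x": 0,"y": 0,"z": -0.001,"gripper": -0.9},
    {"ax": 0,"ay": 0,"az": 0,"x": 0,"y": 0,"z": -0.001,"gripper": -0.9},
  ],
)

```text
time: 24.9
tool_pos: [0.4817, 0.3718, 0.1756]
orientation: [0.975, 0.222, 0.0, -0.0]
ft_force: [0.9, -1.1, 0.9]
gripper_width: 0.0297
```

Contact is starting; a touch more, then open.

Call:
send_rows(
  rows=[
    {"ax": 0,"ay": 0,"az": 0,"x": 0,"y": 0,"z": -0.0005,"gripper": -0.9},
    {"ax": 0,"ay": 0,"az": 0,"x": 0,"y": 0,"z": -0.0005,"gripper": -0.9},
    {"ax": 0,"ay": 0,"az": 0,"x": 0,"y": 0,"z": -0.0005,"gripper": -0.9},
    {"ax": 0,"ay": 0,"az": 0,"x": 0,"y": 0,"z": -0.0005,"gripper": -0.2},
    {"ax": 0,"ay": 0,"az": 0,"x": 0,"y": 0,"z": -0.0005,"gripper": 0},
  ],
)

```text
time: 25.32
tool_pos: [0.4816, 0.3718, 0.1748]
orientation: [0.975, 0.222, -0.0, -0.0]
ft_force: [-0.3, 0.5, -0.3]
gripper_width: 0.0386
```

Call:
send_rows(
  rows=[
    {"ax": 0,"ay": 0,"az": 0,"x": 0,"y": 0,"z": 0,"gripper": 0.3},
    {"ax": 0,"ay": 0,"az": 0,"x": 0,"y": 0,"z": 0,"gripper": 0.6},
    {"ax": 0,"ay": 0,"az": 0,"x": 0,"y": 0,"z": 0,"gripper": 1},
    {"ax": 0,"ay": 0,"az": 0,"x": 0,"y": 0,"z": 0,"gripper": 1},
    {"ax": 0,"ay": 0,"az": 0,"x": 0,"y": 0,"z": 0,"gripper": 1},
  ],
)

```text
time: 25.73
tool_pos: [0.4816, 0.3718, 0.1748]
orientation: [0.975, 0.222, -0.0, 0.0]
ft_force: [-1.5, -0.1, 0.6]
gripper_width: 0.0721
```

Call:
send_rows(
  rows=[
    {"ax": 0,"ay": 0,"az": 0,"x": 0,"y": 0,"z": 0,"gripper": 1},
    {"ax": 0,"ay": 0,"az": 0,"x": 0,"y": 0,"z": 0.02,"gripper": 1},
    {"ax": 0,"ay": 0,"az": 0,"x": 0,"y": 0,"z": 0.05,"gripper": 1},
    {"ax": 0,"ay": 0,"az": 0,"x": 0,"y": 0,"z": 0.09,"gripper": 1},
    {"ax": 0,"ay": 0,"az": 0,"x": 0,"y": 0,"z": 0.13,"gripper": 1},
  ],
)

```text
time: 26.15
tool_pos: [0.4813, 0.3715, 0.3059]
orientation: [0.975, 0.222, -0.001, 0.0]
ft_force: [0.1, 0.3, 0.9]
gripper_width: 0.0928
```

Call:
send_rows(
  rows=[
    {"ax": 0,"ay": 0,"az": 0,"x": 0,"y": -0.03,"z": 0.02,"gripper": 1},
    {"ax": 0,"ay": 0,"az": 0,"x": 0,"y": -0.06,"z": 0.02,"gripper": 1},
    {"ax": 0,"ay": 0,"az": 0,"x": 0,"y": -0.1,"z": 0.02,"gripper": 1},
    {"ax": 0,"ay": 0,"az": 0,"x": 0,"y": -0.14,"z": 0.02,"gripper": 1},
    {"ax": 0,"ay": 0,"az": 0,"x": 0,"y": -0.17,"z": 0.02,"gripper": 1},
  ],
)

```text
time: 26.57
tool_pos: [0.4812, 0.1996, 0.3252]
orientation: [0.975, 0.222, 0.0, 0.0]
ft_force: [0.4, 0.4, -0.2]
gripper_width: 0.0932
```

Call:
send_rows(
  rows=[
    {"ax": 0,"ay": 0,"az": 0,"x": 0.01,"y": -0.03,"z": 0,"gripper": 1},
    {"ax": 0,"ay": 0,"az": 0,"x": 0.02,"y": -0.06,"z": 0,"gripper": 1},
    {"ax": 0,"ay": 0,"az": 0,"x": 0.02,"y": -0.08,"z": 0,"gripper": 1},
    {"ax": 0,"ay": 0,"az": 0,"x": 0.02,"y": -0.08,"z": 0,"gripper": 1},
    {"ax": 0,"ay": 0,"az": 0,"x": 0.02,"y": -0.08,"z": 0,"gripper": 1},
  ],
)

```text
time: 26.98
tool_pos: [0.5017, 0.1211, 0.3251]
orientation: [0.975, 0.221, 0.0, -0.0]
ft_force: [-0.7, -0.1, -0.3]
gripper_width: 0.0929
```

Run:
```python
from e import *
d=wsnap('w18'); s=telemetry.sense(); print(s["tool_pos"])
```

```text
cam pos [0.574 0.157 0.472] axis [-0.261 -0.124 -0.957] 297.3186396354542 257.6043288714116 188.07776890236772
[0.50163406 0.12182924 0.32501702]
```

View pics/w18.png

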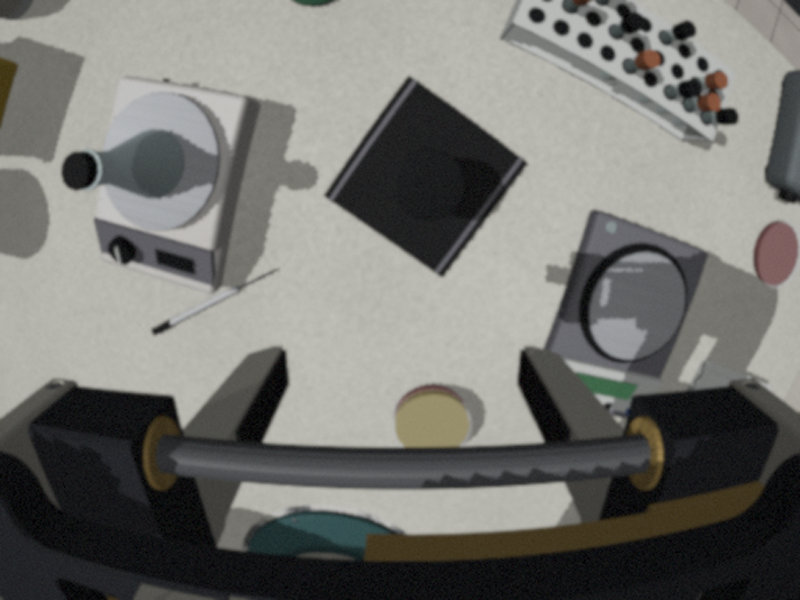

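Call:
send_rows(
  rows=[
    {"ax": 0,"ay": 0,"az": 0,"x": 0.03,"y": 0.003,"z": -0.01,"gripper": 1},
    {"ax": 0,"ay": 0,"az": 0,"x": 0.06,"y": 0.006,"z": -0.03,"gripper": 1},
    {"ax": 0,"ay": 0,"az": 0,"x": 0.065,"y": 0.006,"z": -0.07,"gripper": 1},
    {"ax": 0,"ay": 0,"az": 0,"x": 0.065,"y": 0.006,"z": -0.11,"gripper": 1},
    {"ax": 0,"ay": 0,"az": 0,"x": 0.065,"y": 0.006,"z": -0.14,"gripper": 1},
  ],
)

```text
time: 27.45
tool_pos: [0.5661, 0.129, 0.1812]
orientation: [0.975, 0.222, -0.001, -0.0]
ft_force: [-0.6, 0.6, -1.4]
gripper_width: 0.093
```

Call:
send_rows(
  rows=[
    {"ax": 0,"ay": 0,"az": 0,"x": 0,"y": 0,"z": -0.02,"gripper": 1},
    {"ax": 0,"ay": 0,"az": 0,"x": 0,"y": 0,"z": -0.04,"gripper": 1},
    {"ax": 0,"ay": 0,"az": 0,"x": 0,"y": 0,"z": -0.05,"gripper": 1},
    {"ax": 0,"ay": 0,"az": 0,"x": 0,"y": 0,"z": -0.05,"gripper": 1},
    {"ax": 0,"ay": 0,"az": 0,"x": 0,"y": 0,"z": -0.05,"gripper": 1},
  ],
)

```text
time: 27.87
tool_pos: [0.5667, 0.1285, 0.1354]
orientation: [0.975, 0.222, 0.0, -0.0]
ft_force: [0.4, 0.2, -0.2]
gripper_width: 0.0932
```

Run:
```python
from e import *
d=wsnap('w19'); s=telemetry.sense(); print(s["tool_pos"])
im=cv2.imread("pics/w19.png"); cv2.imwrite("pics/w19b.png",np.clip(im.astype(float)*2.5,0,255).astype(np.uint8))
```

```text
cam pos [0.639 0.164 0.282] axis [-0.261 -0.125 -0.957] 297.3186396354542 257.6043288714116 188.07776890236772
[0.56706433 0.12835421 0.13625161]
```

View pics/w19b.png

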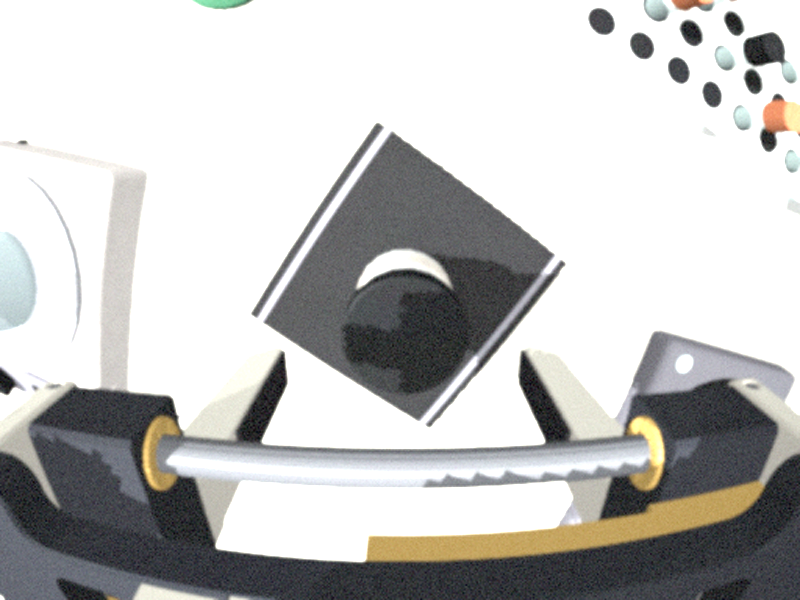

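Call:
send_rows(
  rows=[
    {"ax": 0,"ay": 0,"az": 0,"x": 0,"y": 0,"z": -0.015,"gripper": 1},
    {"ax": 0,"ay": 0,"az": 0,"x": 0,"y": 0,"z": -0.035,"gripper": 1},
    {"ax": 0,"ay": 0,"az": 0,"x": 0,"y": 0,"z": -0.052,"gripper": 1},
    {"ax": 0,"ay": 0,"az": 0,"x": 0,"y": 0,"z": -0.063,"gripper": 1},
    {"ax": 0,"ay": 0,"az": 0,"x": 0,"y": 0,"z": -0.068,"gripper": 1},
  ],
)

```text
time: 28.33
tool_pos: [0.5666, 0.1279, 0.0665]
orientation: [0.975, 0.222, -0.0, -0.0]
ft_force: [0.4, 0.5, -0.6]
gripper_width: 0.0929
```

Call:
send_rows(
  rows=[
    {"ax": 0,"ay": 0,"az": 0,"x": 0,"y": 0,"z": 0,"gripper": 1},
    {"ax": 0,"ay": 0,"az": 0,"x": 0,"y": 0,"z": 0,"gripper": 0.4},
    {"ax": 0,"ay": 0,"az": 0,"x": 0,"y": 0,"z": 0,"gripper": 0.2},
    {"ax": 0,"ay": 0,"az": 0,"x": 0,"y": 0,"z": 0,"gripper": 0},
    {"ax": 0,"ay": 0,"az": 0,"x": 0,"y": 0,"z": 0,"gripper": -0.2},
  ],
)

```text
time: 28.75
tool_pos: [0.567, 0.1278, 0.0677]
orientation: [0.975, 0.222, 0.001, 0.0]
ft_force: [0.5, -1.1, -0.1]
gripper_width: 0.0709
```

Call:
send_rows(
  rows=[
    {"ax": 0,"ay": 0,"az": 0,"x": 0,"y": 0,"z": 0,"gripper": -0.5},
    {"ax": 0,"ay": 0,"az": 0,"x": 0,"y": 0,"z": 0,"gripper": -0.5},
    {"ax": 0,"ay": 0,"az": 0,"x": 0,"y": 0,"z": 0,"gripper": -0.5},
    {"ax": 0,"ay": 0,"az": 0,"x": 0,"y": 0,"z": 0,"gripper": -0.5},
    {"ax": 0,"ay": 0,"az": 0,"x": 0,"y": 0,"z": 0,"gripper": -0.5},
  ],
)

```text
time: 29.17
tool_pos: [0.5668, 0.1278, 0.0673]
orientation: [0.975, 0.222, 0.0, 0.0]
ft_force: [-0.6, -0.7, 4.7]
gripper_width: 0.0616
```

Call:
send_rows(
  rows=[
    {"ax": 0,"ay": 0,"az": 0,"x": 0,"y": 0,"z": 0.01,"gripper": -0.5},
    {"ax": 0,"ay": 0,"az": 0,"x": 0,"y": 0,"z": 0.03,"gripper": -0.5},
    {"ax": 0,"ay": 0,"az": 0,"x": 0,"y": 0,"z": 0.06,"gripper": -0.5},
    {"ax": 0,"ay": 0,"az": 0,"x": 0,"y": 0,"z": 0.09,"gripper": -0.5},
    {"ax": 0,"ay": 0,"az": 0,"x": 0,"y": -0.01,"z": 0.12,"gripper": -0.5},
  ],
)

```text
time: 29.58
tool_pos: [0.5662, 0.1186, 0.1885]
orientation: [0.975, 0.222, -0.0, -0.0]
ft_force: [1.3, 0.0, -1.0]
gripper_width: 0.0613
```

Call:
send_rows(
  rows=[
    {"ax": 0,"ay": 0,"az": 0,"x": -0.002,"y": -0.03,"z": 0.01,"gripper": -0.5},
    {"ax": 0,"ay": 0,"az": 0,"x": -0.004,"y": -0.065,"z": 0.01,"gripper": -0.5},
    {"ax": 0,"ay": 0,"az": 0,"x": -0.006,"y": -0.1,"z": 0.01,"gripper": -0.5},
    {"ax": 0,"ay": 0,"az": 0,"x": -0.008,"y": -0.135,"z": 0.01,"gripper": -0.5},
    {"ax": 0,"ay": 0,"az": 0,"x": -0.01,"y": -0.17,"z": 0.01,"gripper": -0.5},
  ],
)

```text
time: 30.0
tool_pos: [0.556, -0.0537, 0.1974]
orientation: [0.975, 0.222, 0.0, -0.0]
ft_force: [0.5, -1.3, -1.7]
gripper_width: 0.0615
```

Call:
send_rows(
  rows=[
    {"ax": 0,"ay": 0,"az": 0,"x": -0.002,"y": -0.03,"z": 0,"gripper": -0.5},
    {"ax": 0,"ay": 0,"az": 0,"x": -0.004,"y": -0.06,"z": -0.01,"gripper": -0.5},
    {"ax": 0,"ay": 0,"az": 0,"x": -0.004,"y": -0.08,"z": -0.02,"gripper": -0.5},
    {"ax": 0,"ay": 0,"az": 0,"x": -0.004,"y": -0.08,"z": -0.04,"gripper": -0.5},
    {"ax": 0,"ay": 0,"az": 0,"x": -0.004,"y": -0.08,"z": -0.05,"gripper": -0.5},
  ],
)

```text
time: 30.42
tool_pos: [0.5519, -0.1331, 0.1452]
orientation: [0.975, 0.221, -0.001, -0.0]
ft_force: [-1.4, -0.5, -2.5]
gripper_width: 0.0614
```

Run:
```python
from e import *
d=wsnap('w20'); s=telemetry.sense(); print(s["tool_pos"])
d=cams.snapshot("scene"); crop(d,170,130,320,250,5,"pics/s20.png")
```

```text
cam pos [ 0.624 -0.097  0.292] axis [-0.263 -0.124 -0.957] 297.3186396354542 257.6043288714116 188.07776890236772
[ 0.55141548 -0.13222021  0.14364545]
```

View pics/w20.png

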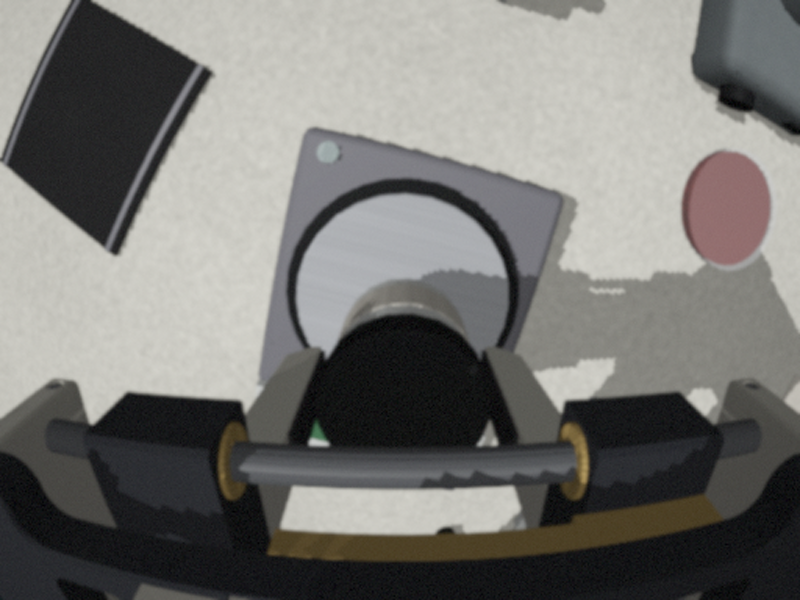

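View pics/s20.png

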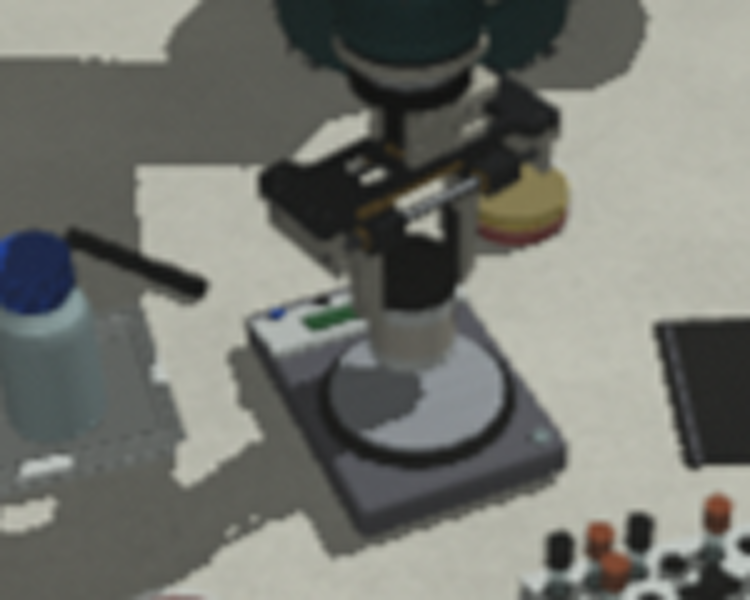

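Call:
send_rows(
  rows=[
    {"ax": 0,"ay": 0,"az": 0,"x": 0,"y": 0,"z": -0.01,"gripper": -0.5},
    {"ax": 0,"ay": 0,"az": 0,"x": 0,"y": 0,"z": -0.019,"gripper": -0.5},
    {"ax": 0,"ay": 0,"az": 0,"x": 0,"y": 0,"z": -0.025,"gripper": -0.5},
    {"ax": 0,"ay": 0,"az": 0,"x": 0,"y": 0,"z": -0.029,"gripper": -0.5},
    {"ax": 0,"ay": 0,"az": 0,"x": 0,"y": 0,"z": -0.031,"gripper": -0.5},
  ],
)

```text
time: 30.93
tool_pos: [0.5525, -0.1319, 0.1153]
orientation: [0.975, 0.222, -0.0, -0.0]
ft_force: [0.6, -0.1, -1.4]
gripper_width: 0.0618
```

Call:
send_rows(
  rows=[
    {"ax": 0,"ay": 0,"az": 0,"x": 0,"y": 0,"z": -0.001,"gripper": -0.5},
    {"ax": 0,"ay": 0,"az": 0,"x": 0,"y": 0,"z": -0.002,"gripper": -0.5},
    {"ax": 0,"ay": 0,"az": 0,"x": 0,"y": 0,"z": -0.003,"gripper": -0.5},
    {"ax": 0,"ay": 0,"az": 0,"x": 0,"y": 0,"z": -0.003,"gripper": -0.5},
    {"ax": 0,"ay": 0,"az": 0,"x": 0,"y": 0,"z": -0.003,"gripper": -0.5},
  ],
)

```text
time: 31.35
tool_pos: [0.5527, -0.1323, 0.1131]
orientation: [0.975, 0.222, 0.0, 0.0]
ft_force: [-0.2, 0.9, -1.8]
gripper_width: 0.0612
```

Call:
send_rows(
  rows=[
    {"ax": 0,"ay": 0,"az": 0,"x": 0,"y": 0,"z": -0.0005,"gripper": -0.5},
    {"ax": 0,"ay": 0,"az": 0,"x": 0,"y": 0,"z": -0.001,"gripper": -0.5},
    {"ax": 0,"ay": 0,"az": 0,"x": 0,"y": 0,"z": -0.0015,"gripper": -0.5},
    {"ax": 0,"ay": 0,"az": 0,"x": 0,"y": 0,"z": -0.0015,"gripper": -0.5},
    {"ax": 0,"ay": 0,"az": 0,"x": 0,"y": 0,"z": -0.0015,"gripper": -0.5},
  ],
)

```text
time: 31.77
tool_pos: [0.5526, -0.1322, 0.1114]
orientation: [0.975, 0.222, -0.0, -0.0]
ft_force: [0.2, 0.3, -1.4]
gripper_width: 0.0617
```

Call:
send_rows(
  rows=[
    {"ax": 0,"ay": 0,"az": 0,"x": 0,"y": 0,"z": -0.0005,"gripper": -0.5},
    {"ax": 0,"ay": 0,"az": 0,"x": 0,"y": 0,"z": -0.0005,"gripper": -0.5},
    {"ax": 0,"ay": 0,"az": 0,"x": 0,"y": 0,"z": -0.0005,"gripper": -0.5},
    {"ax": 0,"ay": 0,"az": 0,"x": 0,"y": 0,"z": -0.0005,"gripper": -0.5},
    {"ax": 0,"ay": 0,"az": 0,"x": 0,"y": 0,"z": -0.0005,"gripper": -0.5},
  ],
)

```text
time: 32.18
tool_pos: [0.5527, -0.1323, 0.1113]
orientation: [0.975, 0.222, 0.0, 0.0]
ft_force: [-1.3, 0.9, 5.8]
gripper_width: 0.0615
```

Contact. Release, rise, and move clear.

Call:
send_rows(
  rows=[
    {"ax": 0,"ay": 0,"az": 0,"x": 0,"y": 0,"z": 0,"gripper": 0.4},
    {"ax": 0,"ay": 0,"az": 0,"x": 0,"y": 0,"z": 0,"gripper": 0.6},
    {"ax": 0,"ay": 0,"az": 0,"x": 0,"y": 0,"z": 0,"gripper": 1},
    {"ax": 0,"ay": 0,"az": 0,"x": 0,"y": 0,"z": 0,"gripper": 1},
    {"ax": 0,"ay": 0,"az": 0,"x": 0,"y": 0,"z": 0,"gripper": 1},
  ],
)

```text
time: 32.6
tool_pos: [0.5526, -0.1322, 0.1108]
orientation: [0.975, 0.222, -0.0, -0.0]
ft_force: [-0.2, -0.5, 0.2]
gripper_width: 0.087
```

Call:
send_rows(
  rows=[
    {"ax": 0,"ay": 0,"az": 0,"x": 0,"y": 0,"z": 0,"gripper": 1},
    {"ax": 0,"ay": 0,"az": 0,"x": 0,"y": 0,"z": 0.02,"gripper": 1},
    {"ax": 0,"ay": 0,"az": 0,"x": 0,"y": 0,"z": 0.05,"gripper": 1},
    {"ax": 0,"ay": 0,"az": 0,"x": 0,"y": 0,"z": 0.09,"gripper": 1},
    {"ax": 0,"ay": 0,"az": 0,"x": 0,"y": 0,"z": 0.13,"gripper": 1},
  ],
)

```text
time: 33.02
tool_pos: [0.5521, -0.1321, 0.2419]
orientation: [0.975, 0.222, -0.001, -0.0]
ft_force: [1.2, 0.3, 1.1]
gripper_width: 0.0929
```

Call:
send_rows(
  rows=[
    {"ax": 0,"ay": 0,"az": 0,"x": -0.02,"y": 0.01,"z": 0.03,"gripper": 1},
    {"ax": 0,"ay": 0,"az": 0,"x": -0.05,"y": 0.02,"z": 0.06,"gripper": 1},
    {"ax": 0,"ay": 0,"az": 0,"x": -0.08,"y": 0.03,"z": 0.08,"gripper": 1},
    {"ax": 0,"ay": 0,"az": 0,"x": -0.1,"y": 0.04,"z": 0.1,"gripper": 1},
    {"ax": 0,"ay": 0,"az": 0,"x": -0.11,"y": 0.05,"z": 0.11,"gripper": 1},
  ],
)

```text
time: 33.43
tool_pos: [0.441, -0.0818, 0.3541]
orientation: [0.975, 0.221, 0.002, 0.001]
ft_force: [-0.7, 0.5, -0.5]
gripper_width: 0.0927
```

Call:
send_rows(
  rows=[
    {"ax": 0,"ay": 0,"az": 0,"x": 0,"y": 0,"z": 0.02,"gripper": 1},
    {"ax": 0,"ay": 0,"az": 0,"x": 0,"y": 0,"z": 0.02,"gripper": 1},
    {"ax": 0,"ay": 0,"az": 0,"x": 0,"y": 0,"z": 0.02,"gripper": 1},
    {"ax": 0,"ay": 0,"az": 0,"x": 0,"y": 0,"z": 0.02,"gripper": 1},
    {"ax": 0,"ay": 0,"az": 0,"x": 0,"y": 0,"z": 0.02,"gripper": 1},
  ],
)

```text
time: 33.85
tool_pos: [0.4429, -0.0823, 0.3694]
orientation: [0.975, 0.222, -0.001, -0.0]
ft_force: [-0.4, -0.1, -0.2]
gripper_width: 0.0927
```

Run:
```python
from e import *
d=wsnap('w21'); s=telemetry.sense(); print(s["tool_pos"])
d=cams.snapshot("scene"); pickle.dump(d,open("s21.pkl","wb")); cv2.imwrite("pics/s21.png",cv2.resize(d["color"][:,:,::-1],(800,600),interpolation=cv2.INTER_CUBIC))
```

```text
cam pos [ 0.515 -0.046  0.516] axis [-0.263 -0.124 -0.957] 297.3186396354542 257.6043288714116 188.07776890236772
[ 0.44287988 -0.08230691  0.36953038]
```

View pics/w21.png

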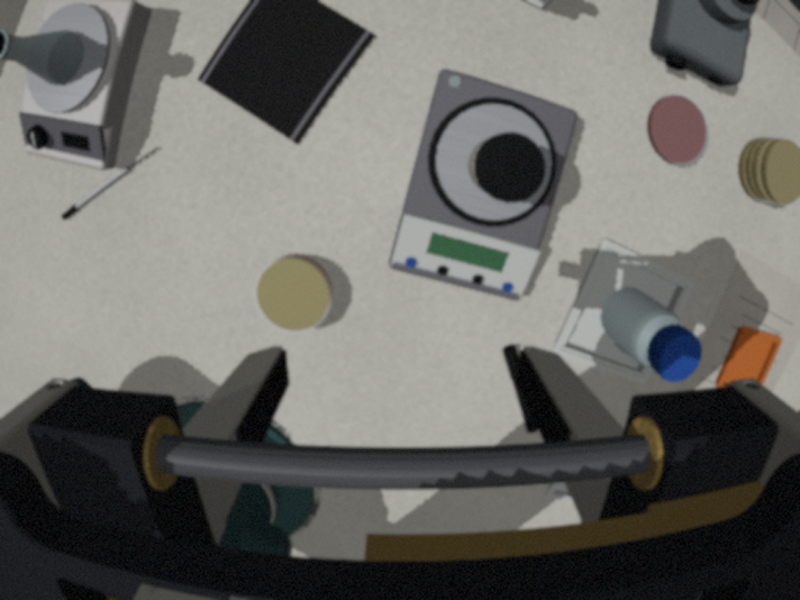

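View pics/s21.png

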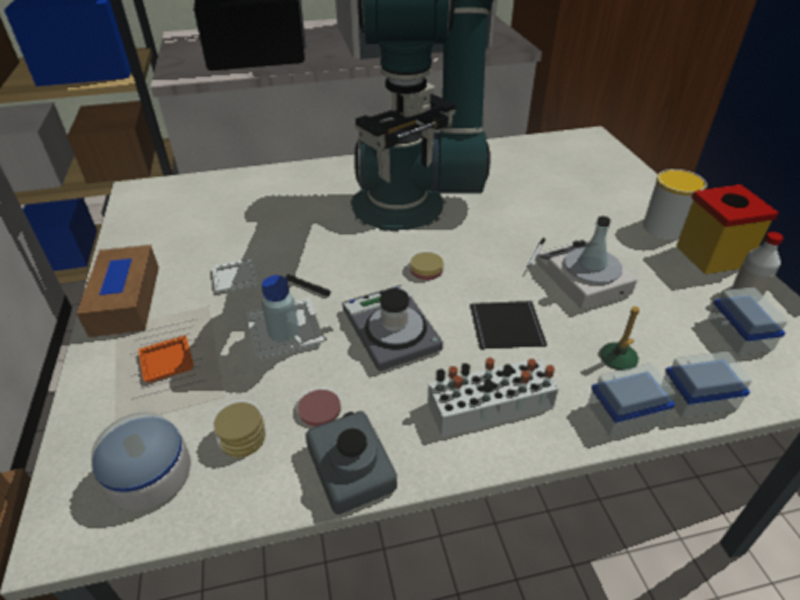

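Run:
```python
from e import *
d=pickle.load(open("w21.pkl","rb")); V=d["color"].max(2).astype(int)
def el(mask,seed,z,hitf,dd):
    m,c=blob(mask,seed); W=np.array([hitf(dd,*p[0],z) for p in cv2.convexHull(c)],np.float32)*1000; print(np.round(cv2.fitEllipse(W)[0],1),np.round(cv2.fitEllipse(W)[1],1))
el(V<40,(327,107),.122,whit,d)
el(V<60,(276,95),.048,whit,d)
t=cams.snapshot("top"); pickle.dump(t,open("top21.pkl","wb")); VT=t["color"].max(2).astype(int)
u=[proj(t,[.482,.371,.195]),proj(t,[.5526,-.132,.122]),proj(t,[.4747,-.375,.148])]; print(np.round(u,1))
el(VT<45,tuple(np.int32(u[0])),.195,hit,t); el(VT<40,tuple(np.int32(u[1])),.122,hit,t)
crop(t,90,140,370,260,2.8,"pics/t21.png")
```

```text
[ 548.8 -131.4] [56.4 60. ]
[ 552.1 -131.5] [129.8 137.2]
[[111.8 193.8]
 [262.9 177.4]
 [333.2 198.3]]
[478.5 365.8] [20.5 29.4]Traceback (most recent call last):
  File "<stdin>", line 9, in <module>
  File "<stdin>", line 4, in el
cv2.error: OpenCV(4.12.0) /io/opencv/modules/imgproc/src/shapedescr.cpp:361: error: (-201:Incorrect size of input array) There should be at least 5 points to fit the ellipse in function 'fitEllipseNoDirect'
```

Run:
```python
from station import order, telemetry
print(telemetry.sense()["joint_vel"].round(3)); print(order.finish_job())
```

```text
[ 0.003 -0.004 -0.006  0.001  0.003 -0.001]
the job is handed in; nothing more can be done
None
```

All three vessels are on their next places, and I handed the job in at about 34 s of the 131 s allowed. The hand-in reports no verdict.

I stood the jar on the mat to wait, then moved the bottle from the stirrer into the larger white tray and the flask from the balance to the stirrer. Last, I moved the jar from the mat to the balance. Each vessel was lowered in small steps until it touched, with 1–7 N at the wrist, before I opened the fingers.

| Vessel | Place | Last check |
|---|---|---|
| Jar | Balance pan | lid about 3 mm from the pan's middle (wrist camera) |
| Flask | Stirrer plate | let go within about 1 mm of the plate's middle; the top camera put its stopper about 6 mm off |
| Bottle | White tray | let go within about 2 mm of the tray's middle, by the arm's own position |

- **Final pictures:** all three vessels stand upright. The dish, burner and rack look unmoved, though I did not measure their positions. The arm was still and clear of everything.
- **Camera disagreement:** the wrist and top cameras differed by 2–3 mm throughout, which is about their stated accuracy and well inside the limits.
- **Failed check:** my last top-camera script crashed while measuring the jar, so there was no second reading of it and no final top-camera picture. The jar's position comes from the wrist camera alone.

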